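Complete the jar row and hold the steam key

TASK

Stand the yellow-capped jar upright on the blue pad of the steam unit, so that the three jars make one neat row, and let go of it. Then take the red-headed key from its stand, ease it fully home in the unit's key switch with small twisting wiggles past the sticky pins, never forcing it, turn it a quarter turn clockwise against its spring, and finish still holding the key turned. Leave the other jars, the blue key and the other things on the counter where they are.

Things in the scene. Friction and masses are not known exactly. Their poses are not given: they have to be found in the camera images.
- jar: The loose jar to place: amber glass, yellow cap, round, 52 mm across at the widest, 75 mm tall, about 0.22 kg, standing on the counter. Origin at the centre of its underside, z up.
- jar_a: A jar of the same size with a steel-coloured cap, already standing on the deck in the row. Origin at the centre of its underside. Leave it.
- jar_b: The second such steel-capped jar in the row. Origin at the centre of its underside. Leave it.
- pad: Flat blue disc, 60 mm across and 1 mm thick, on the deck (look only: it cannot be felt), marking the empty place of the row: an end or the middle. A jar on it stands on the deck, 35 mm above the counter. The three places lie on one line along the unit's y axis, 72 mm apart. Origin at its centre.
- unit: Fixed grey steam unit. Left: flat jar deck, 160 mm (x) by 225 mm (y), its top 35 mm above the counter. Right: white-and-steel key switch housing, 120 by 110 mm, its top 60 mm above the counter. Origin on the counter at mid depth, between deck and switch; x away from the robot at yaw 0, y along the jar row from switch to deck, z up.
- lock_mouth (a point): Centre of the key slot's mouth in the level top face of the switch, 60 mm above the counter; axes as unit. The slot goes straight down, 22 mm long along x and 10 mm wide along y. The key is home when its collar meets the face, tip 29 mm below it; it can turn only when its tip is at least 26 mm down, and cannot be pulled out while turned.
- barrel (a joint): Angle of the lock barrel, rad: 0 at rest, grows clockwise seen from above, stop at 1.57 (a quarter turn). A spring turns it back (about 0.02 N m at rest, 0.12 N m at the stop). The key has about 0.1 rad of play in it, so the key itself must be turned a little more than the barrel.
- key_red: Red-headed key, 60 g, hanging upright, tip down. Origin at the tip's underside, z up to the head. Upwards: steel bit 20 mm wide (x), 8 thick (y), 12 tall, lower end rounded; shank 8 mm across; collar 18 mm across, underside 29 mm above the tip; flat red head 34 mm wide (x), 10 thick (y), 35 to 75 mm above the tip: grip it across y. Works either way round.
- key_blue: A key of the same shape with a blue head, for another machine, in the other hole of the stand. Leave it.
- key_stand: Fixed black key stand, 150 by 60 mm, 50 mm tall, with two slots 68 mm apart along its x axis; the keys hang in them by their collars, bits along the stand's x, reaching 29 mm down, to be lifted straight up. Origin at the centre of its underside.
- pot: Open steel pot, 170 mm across without its two handles, 130 mm tall, at the far left. Origin at the centre of its underside. Leave it.
- bowl: Steel bowl, 140 mm across, 60 mm tall, at the far side. Origin at the centre of its underside. Leave it.
- oil: Green glass bottle, 64 mm across, 190 mm tall, at the far side. Origin at the centre of its underside. Leave it.
- spatula: Spatula, 260 mm long, lying flat at the far right. Origin at the middle of its length, on the underside. Leave it.
- pins (a point): Inside the slot, 7.5 mm below the mouth, midway between two rough sticky pins (5.5 and 9.5 mm deep) that stick 4.5 mm into the slot, one from each long side. The key's round tip must shove them aside (6 N friction each, no spring: they stay where pushed). Twisting the key to and fro by 0.1 rad while easing it down 1.5 mm a twist takes some 15 N; pushing straight jams at 25 N and more: forcing.
- barrel_top (a point): Centre of the turning barrel's top, at the underside of the fixed 14 mm thick face plate (14 mm below the mouth). The barrel's slot is 22 by 9.6 mm, in line with the plate's slot while the barrel is at rest.
Things that resemble listed ones, but are neither listed nor needed, are in the scene too. There is more than one size of the key_red; the one meant has the size given above.

How it is judged (in metres and radians):
On the way, in this order (a step that is already met when the one before it is completed fails the run):
1. the yellow-capped jar stands upright in the row on the blue pad, let go (horizontal distance between jar and pad below 0.012 m and z of jar in the frame of unit between 0.031 and 0.039 m and angle between jar's own z axis and vertical below 0.1 rad and contact force between the fingers and jar below 0.1 N and linear speed of jar below 0.02 m/s), for 0.2 s.
2. the red key is fully home in the key switch (horizontal distance between key_red and lock_mouth below 0.004 m and z of key_red in the frame of lock_mouth below -0.0255 m and angle between key_red's own z axis and vertical below 0.15 rad), for 0.1 s.
At the end, for the whole second after the job is handed in: Red key home in the switch (tip 25.5 mm or more below the face, within 4 mm of its centre, lean under 0.15 rad), still, gripped by the fingers (over 2 N), barrel beyond 1.25 rad; yellow-capped jar upright on the deck, untouched, within 12 mm of the blue pad's centre (all of step 2 and value of joint barrel above 1.25 rad and contact force between the fingers and key_red above 2 N and angular speed of key_red below 0.2 rad/s and horizontal distance between jar and pad below 0.012 m and z of jar in the frame of unit between 0.031 and 0.039 m and angle between jar's own z axis and vertical below 0.1 rad and contact force between the fingers and jar below 0.1 N); the arm keeps its last pose, push and grip.
It fails at once if a jar of the row was shifted more than 10 mm (distance of any of jar_a, jar_b from where it was at the start of the episode above 0.01 m).
It fails at once if the blue key was moved (distance of key_blue from where it was at the start of the episode above 0.015 m).
It fails at once if another thing on the counter was shifted more than 20 mm (distance of any of pot, bowl, oil, spatula from where it was at the start of the episode above 0.02 m).
It fails at once if the yellow-capped jar was tipped over (angle between jar's own z axis and vertical above 0.7 rad).
It fails at once if the key was forced into the switch (over 45 N between key and switch before it turns) (contact force between key_red and unit above 45 N and value of joint barrel below 0.2 rad).
It also fails if it takes over 67 s, if anything falls off the work surface, if the arm or the gripper's body presses on something with over 40 N, if the wrist force passes 120 N, or if a joint passes its speed limit or range.

ROBOT

A 6-joint arm with a two-finger parallel gripper is mounted at the origin on the work surface. World frame = base frame: x ahead of the robot, y to its left, z up, the work surface at z = 0. Lengths are in mm, angles in rad, forces in N, time in s.
With the tool pointing down it reaches from about 350 to 975 mm from the base axis. Payload 7.1 kg.
Tool frame: the origin (TCP) lies midway between the tips of the shut fingers; the grasp point (between the pads) lies arm.grip_depth behind it (arm.grip_depth is the distance from the TCP to the grasp point, in mm); z points along the fingers, y is the direction in which the jaws open and shut (so a half turn about z gives the same grasp; the last joint's range is limited). The gripper opens to 88 mm and grips with 3 to 60 N. Pads are 20 mm wide; open, the fingers measure 115 mm over their backs; the gripper's body (75 mm by 178 mm) begins 61 mm behind the grasp point.
Start: joints at [1.162, 0.423, 1.63, -0, 1.089, -0.019], TCP at [237.47, 578.111, 222.675] pointing down, gripper open.
Joint ranges: [-3, 3], [-0.9, 2.11], [0.09, 2.58], [-1.31, 4.45], [0.11, 2.69], [-2.54, 2.54]. Speed limits (rad/s): [2.39, 2.39, 3.01, 3.14, 3.14, 3.14].

INTERFACE

Orientations are given as a unit quaternion [x, y, z, w].
In Python, from rig import status, camera, camera_model, workorder, arm gives the robot as it stands. The module is installed in compiled form; this text tells all that it offers.
- The arm moves only by the tool jog_arm, never from a script. Its argument "rows" is text: rows parted by semicolons, each of 5 numbers parted by spaces: the shift along the world's x, y, z in m, then the turn about the world's z in degrees, then the closure in counts, from 0 (fully open) to 255 (shut). In form: tx ty tz roll hand; .... A call has 1 to 5 rows; each row is the pose to reach, as a shift and turn from the pose commanded when the call began; what a row does not reach only later rows make up. A row lasts 1/12 s, in which the tool goes at most 41.7 mm and 7.16 degrees, less where a joint would pass 70% of its speed; a pose out of reach is approached as far as the arm can. A call with a gripper value outside its range is refused whole. The fingers move at their own pace and stop on an object; the grip force is fixed at half the most. Time passes only in rows, so rows that repeat a pose let the fingers close. It gives the time, the measured TCP pose, the force and the opening at its end, in the units of the state.
- status.state(): the state, without advancing time (a new reading comes with each control period).
- camera(name): name is "scene" or "top" or "wrist"; returns the picture (400x640x3 uint8, red, green, blue); there is no depth.
- camera_model(name): a dict with "mtx" (3x3 intrinsics, pixels), "T" (4x4, takes a point from camera to world coordinates). Camera axes: x right, y up, looking along -z (the intrinsics and any distortion apply to the point x, -y, -z); pixel columns grow to the right and rows downward; lengths in mm; the calibration is good to about 2 mm. The wrist camera is an equidistant fisheye: a pixel r from the principal point sees the ray r / f radians off the axis. A picture is of the moment at which its call begins: read the wrist's pose just before it. camera_model takes no time and is no camera call; for the wrist camera it gives the pose at the moment of the call.
- workorder.job_done(): hands the job in, once; it reports no verdict.
The state is a dict: "time": time; "joint_positions": joint angles; "joint_vel": joint speeds; "tau": joint torques, N m; "tool_pos": TCP position; "ee_rot": TCP orientation; "force": force on the tool from outside, world axes, zero at the start; "torque": the same for the moment, N m; "width": opening from 0.0 (shut) to 1.0 (fully open).
Only numpy, scipy, OpenCV 4.12 (cv2) and the standard library are available. Lean on these libraries where they do the work, as an engineer would, in place of code of your own. Each camera call takes 0.05 s, during which the arm holds its last target.

## Working session

There is one attempt and no reset: what is moved stays moved. The work goes in short steps, Python scripts to look and compute and a tool call to move; the robot and the scene stay as the last step left them, time stands still between calls to the robot, and variables do not carry over. Pictures are saved under pics/ and viewed, and the job is handed in when it is done.

Besides the shell and the picture viewer there is one more tool, called after "Emit:" by a JSON object that holds its "method" and its "body", one argument or row to a line. jog_arm: Moves the arm, as the interface text tells. Its arguments: {"type":"object","properties":{"rows":{"type":"string"}},"required":["rows"]}

```bash
mkdir -p pics
cat > h.py <<'E'
import numpy as np, cv2
from rig import status, camera, camera_model, workorder, arm
def ray(name,u,v,m=None):
    m=m or camera_model(name); K=np.array(m["mtx"]);T=np.array(m["T"])
    x=(u-K[0,2])/K[0,0]; y=(v-K[1,2])/K[1,1]
    if name=="wrist":
        r=np.hypot(x,y); d=np.array([np.sin(r)*x/max(r,1e-9),-np.sin(r)*y/max(r,1e-9),-np.cos(r)])
    else: d=np.array([x,-y,-1.])
    return T[:3,3],T[:3,:3]@d
def onz(name,u,v,z,m=None):
    o,d=ray(name,u,v,m); return o+d*(z-o[2])/d[2]
def proj(name,p,m=None):
    m=m or camera_model(name); K=np.array(m["mtx"]);T=np.array(m["T"])
    c=T[:3,:3].T@(np.array(p,float)-T[:3,3]); x,y,z=c[0],-c[1],-c[2]
    if name=="wrist":
        r=np.hypot(x,y); t=np.arctan2(r,z); x,y=x/r*t,y/r*t
    else: x,y=x/z,y/z
    return K[0,0]*x+K[0,2],K[1,1]*y+K[1,2]
def snap(name,f=None):
    im=camera(name)
    if f: cv2.imwrite("pics/"+f,im[:,:,::-1])
    return im
E
python3 - <<'E'
from h import *
print(status.state()); print(arm.grip_depth)
for n in ["scene","top","wrist"]:
    m=camera_model(n);print(n,np.round(m["mtx"],1).tolist(),np.round(m["T"],3).tolist(), [k for k in m])
    snap(n,n+"0.png")
E
```

```text
{'time': 0.0, 'joint_positions': array([ 1.16202612e+00,  4.23878644e-01,  1.63065719e+00,  9.68588086e-07,
        1.08860288e+00, -1.90124818e-02]), 'joint_vel': array([-1.40074201e-03,  3.39768892e-04, -5.64162818e-05, -1.09979451e-04,
       -6.27631719e-04, -1.40883551e-03]), 'tau': array([ 3.66845386e-03, -5.44633555e+01, -2.73664802e+01,  6.46506669e-02,
        2.28475366e-02, -1.00884895e-04]), 'tool_pos': array([237.24457061, 577.63325843, 221.89098569]), 'ee_rot': array([ 1.93647854e-01,  9.81070798e-01, -7.55321724e-04, -1.64505332e-04]), 'force': array([-0.10166793, -0.26222998,  0.64164235]), 'torque': array([ 0.00777985, -0.00921789,  0.00827529]), 'width': 0.9999983818492988}
18.700000000000003
scene [[425.4, 0.0, 319.6], [0.0, 425.4, 195.4], [0.0, 0.0, 1.0]] [[0.813, -0.364, 0.456, 1173.073], [0.583, 0.495, -0.644, -789.255], [0.009, 0.789, 0.614, 811.262], [0.0, 0.0, 0.0, 1.0]] ['mtx', 'T']
top [[415.2, 0.0, 319.0], [0.0, 415.2, 205.0], [0.0, 0.0, 1.0]] [[-0.007, 0.999, -0.047, 535.59], [-1.0, -0.007, -0.017, -20.241], [-0.017, 0.047, 0.999, 1305.369], [0.0, 0.0, 0.0, 1.0]] ['mtx', 'T']
wrist [[309.7, 0.0, 318.8], [0.0, 309.7, 199.7], [0.0, 0.0, 1.0]] [[0.38, -0.898, -0.222, 176.501], [0.925, 0.368, 0.093, 602.086], [-0.002, -0.241, 0.971, 384.73], [0.0, 0.0, 0.0, 1.0]] ['mtx', 'T']
```

View pics/top0.png

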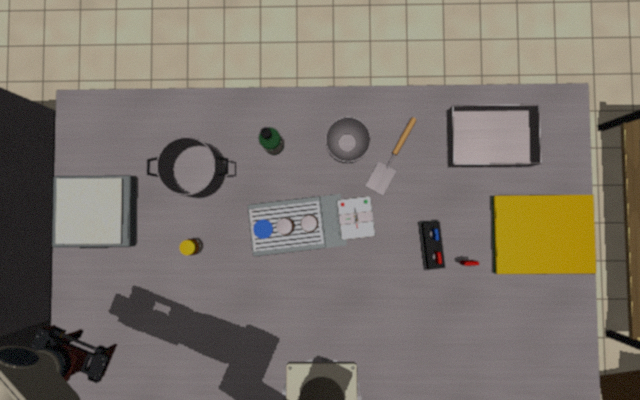

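View pics/scene0.png

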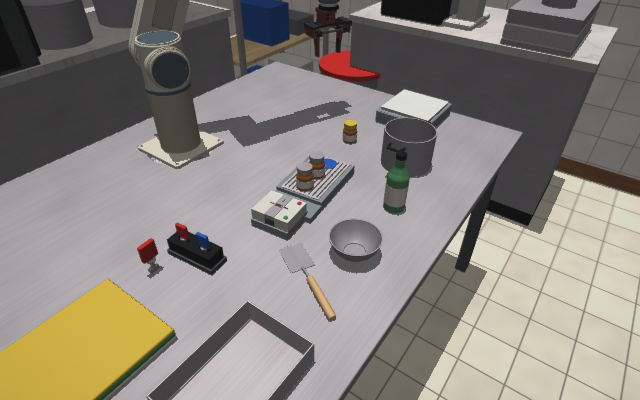

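View pics/wrist0.png

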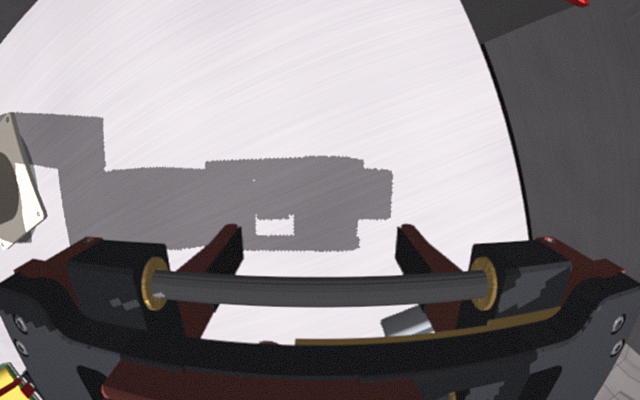

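The top view shows the yellow jar at (188,247), the blue pad at (263,229), jars at (286,227) and (309,224), the switch at (355,218), and the stand at (432,245) with blue at (435,234) and red at (438,259). A second red thing is at (470,263), outside the stand. I'll enlarge to check these.

Run:
```python
from h import *
t=cv2.imread("pics/top0.png");s=cv2.imread("pics/scene0.png")
a=cv2.resize(t[185:275,240:380],None,fx=5.7,fy=5.7,interpolation=cv2.INTER_CUBIC)[:300]
a=cv2.resize(t[190:260,240:380],(800,400),interpolation=cv2.INTER_CUBIC)
cv2.imwrite("pics/c1.png",a)
b=cv2.resize(t[210:280,410:490],(400,350),interpolation=cv2.INTER_CUBIC)
c=cv2.resize(s[210:280,130:230],(500,350),interpolation=cv2.INTER_CUBIC)[:,:400]
cv2.imwrite("pics/c2.png",np.hstack([b,c]))
```

```text
(no output)
```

View pics/c1.png

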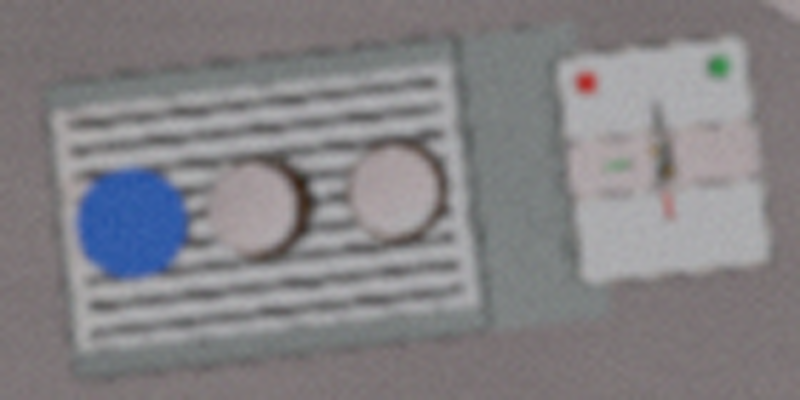

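View pics/c2.png

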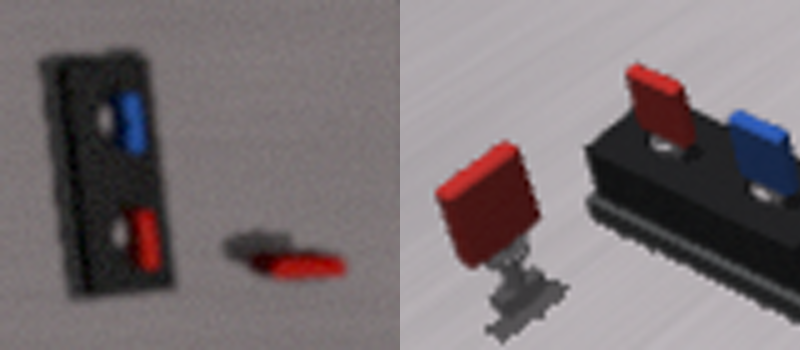

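Red-key candidates are top (438,260) in the stand and (470,263) outside it. The crop shows the second with a clearly larger head, standing loose on the counter. The one in the stand, next to the blue key of the same size, fits the description. Now the coarse measurements.

Run:
```python
from h import *
im=cv2.imread("pics/top0.png");hsv=cv2.cvtColor(im,cv2.COLOR_BGR2HSV)
def comp(lo,hi,box,name,z,mn=8,cam="top"):
    u0,v0,u1,v1=box
    m=cv2.inRange(hsv,lo,hi)[v0:v1,u0:u1]
    n,l,st,c=cv2.connectedComponentsWithStats(m)
    for i in range(1,n):
        if st[i,4]>=mn:
            u,v=c[i]+[u0,v0]; p=onz(cam,u,v,z)
            pts=np.argwhere(l==i)[:,::-1].astype(np.float32)
            print(name,st[i].tolist(),np.round([u,v],1),np.round(p,1),cv2.minAreaRect(pts))
comp((20,120,80),(35,255,255),(150,220,220,270),"jarcap",75)
comp((100,150,60),(130,255,255),(245,210,280,245),"pad",36)
comp((100,150,60),(130,255,255),(425,220,450,250),"blue",96)
comp((0,150,60),(8,255,255),(425,245,450,275),"red",96)
# unit deck edges: greenish-grey
hs=hsv[190:260,240:380]
print(hsv[200,330],hsv[230,332],hsv[262,300],hsv[222,310])
m=camera_model("top")
def quad(pts,z):
    for p in pts: print(p,np.round(onz("top",*p,z),1))
# crop px-> full: u=240+x*140/800, v=190+y*70/400
f=lambda x,y:(240+x*.175,190+y*.175)
print("deck");quad([f(48,88),f(575,25),f(608,318),f(75,375)],35)
print("deckwhite");quad([f(52,112),f(455,65),f(482,300),f(80,350)],35)
print("sw");quad([f(557,58),f(743,40),f(770,262),f(585,283)],60)
print("slot");quad([f(657,105),f(668,175),f(663,158)],60)
print("jars");quad([f(395,190),f(253,207)],110)
```

```text
jarcap [29, 20, 16, 15, 196] [187.1 247.1] [470.9 393.4  75. ] ((36.5, 27.0), (14.0, 15.0), 90.0)
pad [9, 10, 18, 18, 247] [262.7 228.6] [524.  174.3  36. ] ((17.5, 18.5), (17.0, 17.0), 90.0)
blue [9, 8, 5, 13, 51] [436.3 234.1] [ 505.5 -338.1   96. ] ((11.0, 14.0), (12.0, 4.0), 90.0)
red [12, 7, 5, 13, 50] [439.  257.5] [ 437.8 -344.5   96. ] ((14.0, 13.0), (12.0, 4.0), 90.0)
[ 96  10 126] [ 80   6 127] [  0  14 125] [171  11 167]
deck
(248.4, 205.4) [595.4 218.5  35. ]
(340.625, 194.375) [627.1 -64.9  35. ]
(346.4, 245.65) [470.4 -81.   35. ]
(253.125, 255.625) [441.7 203.9  35. ]
deckwhite
(249.1, 209.6) [582.5 216.4  35. ]
(319.625, 201.375) [ 6.061e+02 -4.000e-01  3.500e+01]
(324.35, 242.5) [480.4 -14.   35. ]
(254.0, 251.25) [455.  201.2  35. ]
sw
(337.475, 200.15) [608.  -54.4  60. ]
(370.025, 197.0) [ 616.7 -152.1   60. ]
(374.75, 235.85) [ 500.4 -164.7   60. ]
(342.375, 239.525) [490. -68.  60.]
slot
(354.975, 208.375) [ 582.9 -106.6   60. ]
(356.9, 220.625) [ 546.2 -112.    60. ]
(356.025, 217.65) [ 555.1 -109.4   60. ]
jars
(309.125, 223.25) [539.1  29.1 110. ]
(284.275, 226.225) [531.1 100.7 110. ]
```

Checks agree: the keys are 68.0 mm apart, the jars 72 mm, and the unit yaw is about 6.4° from both the deck edge and the jar row. I'll move above the yellow jar with the jaws along unit x, which keeps them clear of the neighbouring jar when placing.

Emit:
{"method": "jog_arm", "body": {
  "rows": "0.026 -0.021 0 -7 0;0.052 -0.042 0 -14 0;0.078 -0.062 0 -21 0;0.104 -0.083 0 -28 0;0.130 -0.103 0 -35 0"
}}

```text
time: 0.57
tool_pos: [368.3, 473.8, 222.4]
ee_rot: [0.482, 0.876, -0.0, -0.0]
force: [1.0, 0.3, -0.8]
width: 0.998
```

Emit:
{"method": "jog_arm", "body": {
  "rows": "0.025 -0.02 -0.01 -6.5 0;0.05 -0.04 -0.02 -13 0;0.075 -0.06 -0.03 -20 0;0.09 -0.075 -0.04 -26.3 0;0.09 -0.077 -0.04 -26.3 0"
}}

```text
time: 0.98
tool_pos: [459.1, 394.8, 180.5]
ee_rot: [0.67, 0.742, -0.002, 0.0]
force: [-0.7, -0.7, -0.5]
width: 0.999
```

Run:
```python
from h import *
s=status.state();print(s['time'],s['tool_pos'],s['ee_rot'],s['force'])
snap("wrist","w1.png")
print([proj("wrist",p) for p in [(471,393,75),(471,393,0)]])
```

```text
0.9833 [459.10206056 394.81818827 180.49006117] [ 6.69851977e-01  7.42492855e-01 -1.63277732e-03  1.52537834e-04] [-0.71680495 -0.65668562 -0.45758049]
[(np.float64(333.85248982631475), np.float64(201.9100099738956)), (np.float64(330.8975226831131), np.float64(185.3880577187506))]
```

View pics/w1.png

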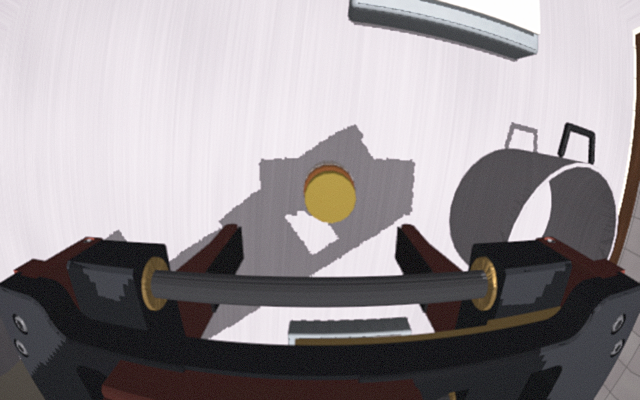

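The wrist view shows the yellow cap at about (330,198), close to the prediction. Its base shows above it. I'll measure it precisely.

Run:
```python
from h import *
im=cv2.imread("pics/w1.png");hsv=cv2.cvtColor(im,cv2.COLOR_BGR2HSV)
m=cv2.inRange(hsv,(20,120,80),(35,255,255))[140:240,270:400]
n,l,st,c=cv2.connectedComponentsWithStats(m);i=1+st[1:,4].argmax()
pts=np.argwhere(l==i)[:,::-1].astype(np.float32)
(u,v),r=cv2.minEnclosingCircle(pts);print(st[i],c[i]+[270,140],u+270,v+140,r)
u,v=u+270,v+140
print(onz("wrist",u,v,75),onz("wrist",u-r,v,75),onz("wrist",u+r,v,75))
```

```text
[  35   31   51   52 2026] [329.6905232  196.42152024] 329.82938385009766 196.31753540039062 25.774127960205078
[466.80229079 397.72639358  75.        ] [443.9160088  395.20455982  75.        ] [489.81260743 400.27648168  75.        ]
```

Emit:
{"method": "jog_arm", "body": {
  "rows": "0.0085 0.002 -0.035 0.5 0;0.0085 0.002 -0.07 0.5 0;0.0085 0.002 -0.105 0.5 0;0.0085 0.002 -0.14 0.5 0;0.0085 0.002 -0.157 0.5 0"
}}

```text
time: 1.45
tool_pos: [463.3, 399.8, 22.2]
ee_rot: [0.662, 0.749, -0.002, -0.0]
force: [-1.1, 0.1, -1.1]
width: 0.997
```

Emit:
{"method": "jog_arm", "body": {
  "rows": "0 0 0 0 0;0 0 0 0 90;0 0 0 0 150;0 0 0 0 200;0 0 0 0 220"
}}

```text
time: 1.87
tool_pos: [466.8, 401.2, 27.6]
ee_rot: [0.663, 0.748, 0.002, 0.0]
force: [-0.1, 0.7, -1.0]
width: 0.736
```

Emit:
{"method": "jog_arm", "body": {
  "rows": "0 0 0 0 220;0 0 0 0 220;0 0 0 0 220;0 0 0 0 220;0 0 0.01 0 220"
}}

```text
time: 2.28
tool_pos: [465.1, 399.3, 34.8]
ee_rot: [0.664, 0.748, -0.001, -0.0]
force: [-0.1, -0.3, -2.2]
width: 0.581
```

Run:
```python
from h import *
s=status.state();print(s['time'],s['tool_pos'],s['ee_rot'],s['force'],s['width'])
snap("wrist","w2.png")
```

```text
2.2833 [465.11330084 399.31254206  34.77431352] [ 6.63526670e-01  7.48151496e-01 -1.28380284e-03 -2.19979325e-04] [-0.09668597 -0.306806   -2.22899332] 0.5811166659264787
```

View pics/w2.png

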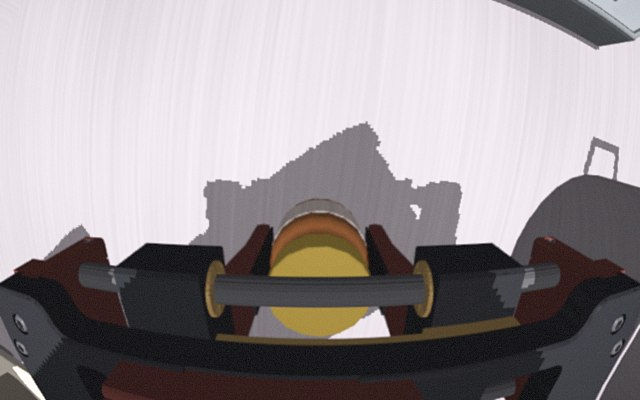

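The jar is held (opening 51 mm) and the cap centre is at about (319,286). I'll lift it and measure the jar against the TCP.

Emit:
{"method": "jog_arm", "body": {
  "rows": "0 0 0.02 0 220;0 0 0.05 0 220;0 0 0.08 0 220;0 0 0.08 0 220;0 0 0.08 0 220"
}}

```text
time: 2.75
tool_pos: [466.7, 400.7, 117.4]
ee_rot: [0.664, 0.748, 0.002, 0.0]
force: [0.2, -1.3, -2.3]
width: 0.58
```

```bash
cat > jar.py <<'E'
from h import *
import sys
s=status.state();print(s['time'],s['tool_pos'],s['ee_rot'],s['force'],s['width'])
im=snap("wrist",sys.argv[1]+"w.png")[:,:,::-1];t=snap("top",sys.argv[1]+"t.png")[:,:,::-1]
h=cv2.cvtColor(im.copy(),cv2.COLOR_BGR2HSV);m=cv2.inRange(h,(20,120,80),(35,255,255));m[:200]=0;m[:,:250]=0;m[:,390:]=0
m[345:]=0
m=cv2.morphologyEx(m,cv2.MORPH_OPEN,np.ones((5,5)))
ys,xs=np.nonzero(m);print("cap cols",xs.min(),xs.max(),"rows",ys.min(),ys.max())
c,_=max(((k,cv2.contourArea(k)) for k in cv2.findContours(m,0,1)[0]),key=lambda k:k[1])
zt=s['tool_pos'][2]+float(sys.argv[2])
# undistort contour points onto plane zt, then fit circle using extreme rows
P=np.array([onz("wrist",*k[0],zt)[:2] for k in c],np.float32)
cc,r=cv2.minEnclosingCircle(P);print("wrist cap centre",cc,"r",r, "rel tcp",np.array(cc)-s['tool_pos'][:2])
h=cv2.cvtColor(t.copy(),cv2.COLOR_BGR2HSV);m=cv2.inRange(h,(20,120,60),(35,255,255))[:,:400];m[:150]=0;m[300:]=0
n,l,st,ce=cv2.connectedComponentsWithStats(m)
for i in range(1,n):
    if st[i,4]>15: print("top",st[i],ce[i],onz("top",*ce[i],zt))
E
python3 jar.py j1 50
```

```text
2.75 [466.74572687 400.71402703 117.36693557] [6.63525188e-01 7.48152012e-01 1.68348910e-03 2.39712373e-04] [ 0.23253913 -1.25522003 -2.28627156] 0.5804405447956283
cap cols 270 368 rows 234 334
wrist cap centre (463.97491455078125, 405.60595703125) r 19.683765411376953 rel tcp [-2.77081232  4.89193   ]
top [174 243   3  15  26] [174.69230769 250.53846154] [466.57671896 396.58628667 167.36693557]
top [178 242   9  16  92] [181.20652174 249.16304348] [470.23861254 378.62036884 167.36693557]
```

View pics/j1t.png

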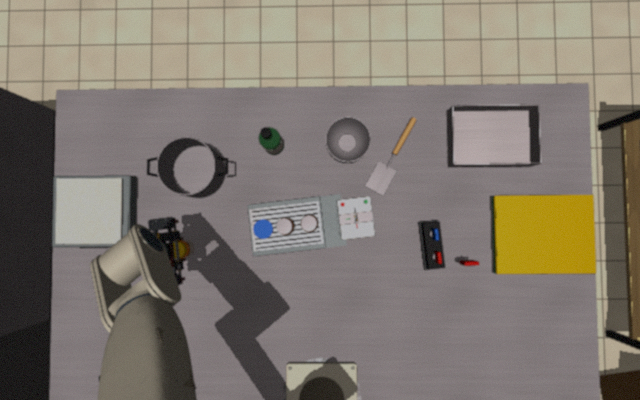

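View pics/j1w.png

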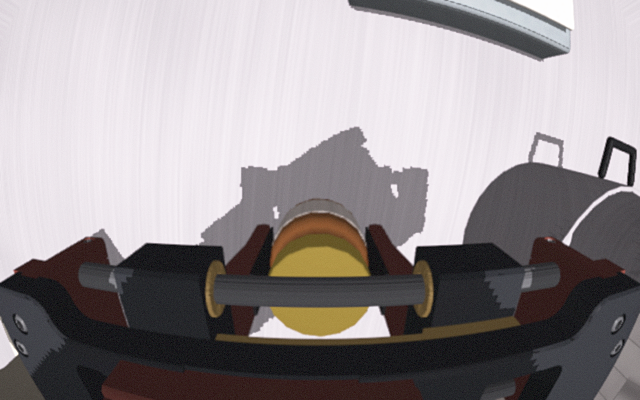

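```bash
cat > jar2.py <<'E'
from h import *
import sys
s=status.state();print(s['tool_pos'])
im=snap("wrist",sys.argv[1]+"w.png")[:,:,::-1]
h=cv2.cvtColor(im.copy(),cv2.COLOR_BGR2HSV);m=cv2.inRange(h,(20,120,80),(35,255,255));m[:200]=0;m[:,:250]=0;m[:,390:]=0;m[345:]=0
m=cv2.morphologyEx(m,cv2.MORPH_OPEN,np.ones((3,3)))
ys,xs=np.nonzero(m); hull=cv2.convexHull(np.c_[xs,ys].astype(np.float32))[:,0]
for dz in (45,50,55,60):
    zt=s['tool_pos'][2]+dz
    P=np.array([onz("wrist",*k,zt)[:2] for k in hull],np.float32)
    cc,r=cv2.minEnclosingCircle(P); print(dz,cc,r,"rel",np.array(cc)-s['tool_pos'][:2])
E
python3 jar2.py j2
```

```text
[465.12302891 399.36639339 114.65088727]
45 (465.35748291015625, 395.016357421875) 25.86161994934082 rel [ 0.234454   -4.35003597]
50 (464.9991455078125, 397.94915771484375) 24.757638931274414 rel [-0.1238834  -1.41723568]
55 (464.64111328125, 400.882080078125) 23.653568267822266 rel [-0.48191563  1.51568669]
60 (464.28289794921875, 403.81488037109375) 22.54958724975586 rel [-0.84013096  4.44848698]
```

Emit:
{"method": "jog_arm", "body": {
  "rows": "0.01 -0.03 0.02 0 220;0.02 -0.06 0.03 0 220;0.03 -0.08 0.03 0 220;0.03 -0.1 0.03 0 220;0.03 -0.1 0.03 0 220"
}}

```text
time: 3.32
tool_pos: [495.0, 296.3, 143.8]
ee_rot: [0.664, 0.747, -0.002, -0.0]
force: [0.3, 0.6, -2.7]
width: 0.585
```

Run:
```python
from h import *
s=status.state();print(s['time'],s['tool_pos'])
snap("wrist","w3.png")
m=camera_model("wrist");print(proj("wrist",(524,174.3,36),m))
```

```text
3.3167 [494.97764783 296.3218441  143.83598837]
(np.float64(333.360732065359), np.float64(314.26550784908176))
```

View pics/w3.png

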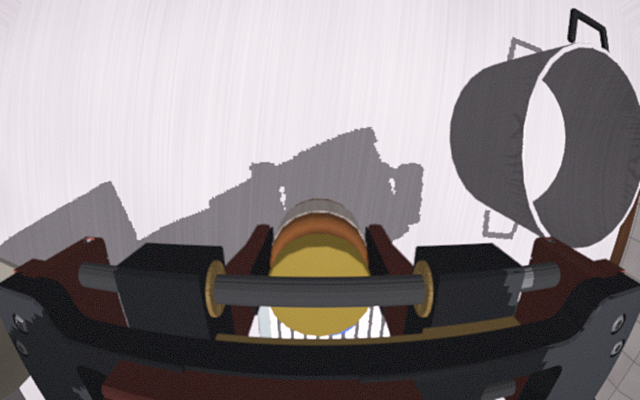

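The wrist camera looks from the +y side, so the jar and fingers hide the pad (predicted at (333,314)). I'll go by the top view, where pad, row spacing and unit edges all agree, and check after placing.

Emit:
{"method": "jog_arm", "body": {
  "rows": "0.01 -0.04 0 0 220;0.02 -0.08 0 0 220;0.029 -0.115 0 0 220;0.029 -0.122 0 0 220;0.029 -0.122 0 0 220"
}}

```text
time: 3.78
tool_pos: [524.6, 176.6, 144.6]
ee_rot: [0.665, 0.747, -0.001, -0.001]
force: [0.1, -0.8, -1.5]
width: 0.577
```

Emit:
{"method": "jog_arm", "body": {
  "rows": "0 0 -0.02 0 220;0 0 -0.04 0 220;0 0 -0.05 0 220;0 0 -0.05 0 220;0 0 -0.05 0 220"
}}

```text
time: 4.2
tool_pos: [524.3, 179.1, 95.0]
ee_rot: [0.663, 0.749, -0.001, -0.001]
force: [-0.1, -0.7, -2.1]
width: 0.584
```

Run:
```python
from h import *
s=status.state();print(s['time'],s['tool_pos'])
snap("top","t4.png");snap("scene","s4.png");print(status.state()['tool_pos'])
t=cv2.imread("pics/t4.png");q=cv2.imread("pics/s4.png")
cv2.imwrite("pics/c4.png",np.hstack([cv2.resize(t[185:265,225:325],(400,320),interpolation=2),cv2.resize(q[110:220,260:370],(320,320),interpolation=2)]))
```

```text
4.2 [524.32157167 179.12507915  95.03730927]
[525.39634776 179.02348478  96.28464245]
```

View pics/c4.png

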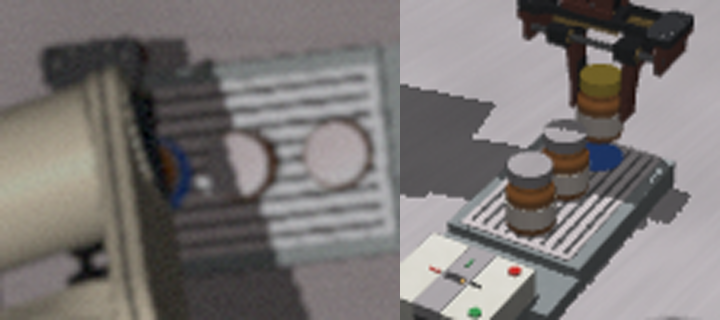

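The jar hangs above the blue pad in line with the row. I'll lower it with a 3 mm correction in -y.

Emit:
{"method": "jog_arm", "body": {
  "rows": "0 -0.003 -0.012 0 220;0 -0.003 -0.024 0 220;0 -0.003 -0.032 0 220;0 -0.003 -0.034 0 220;0 -0.003 -0.034 0 220"
}}

```text
time: 4.72
tool_pos: [524.2, 174.9, 61.1]
ee_rot: [0.664, 0.748, -0.001, -0.001]
force: [-1.3, 0.1, 2.7]
width: 0.583
```

Run:
```python
from h import *
s=status.state();print(s['time'],s['tool_pos'],s['force'])
snap("scene","s5.png");s=status.state();print(s['tool_pos'],s['force'])
q=cv2.imread("pics/s5.png")
cv2.imwrite("pics/c5.png",cv2.resize(q[120:210,260:370],(660,540),interpolation=2))
```

```text
4.7167 [524.24864998 174.8519743   61.14944523] [-1.31562362  0.13122716  2.72115261]
[524.27249074 174.8398779   61.16281834] [-2.54194985 -0.21877758  1.13994755]
```

View pics/c5.png

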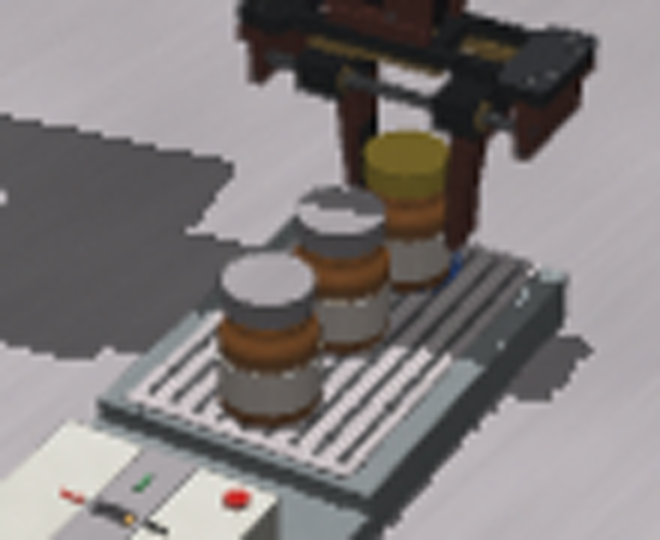

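The wrist force rose from -2 to +1..2.7 N, so the jar is on the deck. It stands in the row. I'll release it and rise.

Emit:
{"method": "jog_arm", "body": {
  "rows": "0 0 0 0 150;0 0 0 0 100;0 0 0 0 50;0 0 0 0 30;0 0 0 0 30"
}}

```text
time: 5.18
tool_pos: [525.3, 175.2, 61.7]
ee_rot: [0.664, 0.748, 0.0, 0.0]
force: [0.4, -0.1, 0.6]
width: 0.794
```

Emit:
{"method": "jog_arm", "body": {
  "rows": "0 0 0 0 30;0 0 0.01 0 30;0 0 0.03 0 30;0 0 0.06 0 30;0 0 0.09 0 30"
}}

```text
time: 5.6
tool_pos: [524.3, 174.9, 152.7]
ee_rot: [0.664, 0.748, -0.001, -0.0]
force: [0.6, 0.5, 0.5]
width: 0.88
```

Emit:
{"method": "jog_arm", "body": {
  "rows": "0 0.02 0.04 0 30;0 0.06 0.07 0 30;0 0.1 0.08 0 30;0 0.12 0.08 0 30;0 0.12 0.08 0 30"
}}

```text
time: 6.02
tool_pos: [525.9, 300.2, 234.8]
ee_rot: [0.662, 0.749, 0.003, 0.0]
force: [0.3, -0.1, -0.2]
width: 0.885
```

Run:
```python
from h import *
s=status.state();print(s['time'],s['tool_pos'],s['width'])
im=snap("top","t6.png");snap("wrist","w6.png");snap("scene","s6.png")
t=cv2.imread("pics/t6.png");q=cv2.imread("pics/s6.png")
cv2.imwrite("pics/c6.png",np.hstack([cv2.resize(t[185:265,225:325],(400,320),interpolation=2),cv2.resize(q[110:220,260:370],(320,320),interpolation=2)]))
```

```text
6.0167 [525.92554425 300.15780321 234.84072888] 0.8846838800968666
```

View pics/c6.png

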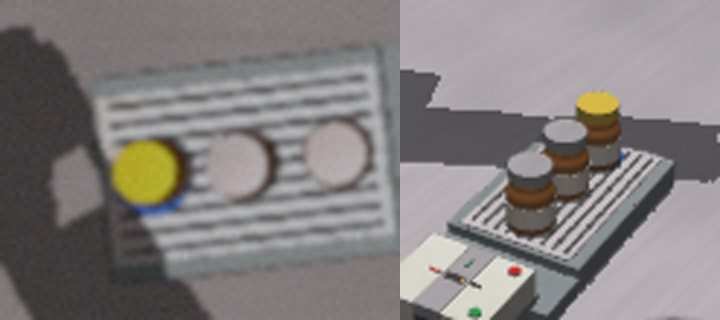

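View pics/w6.png

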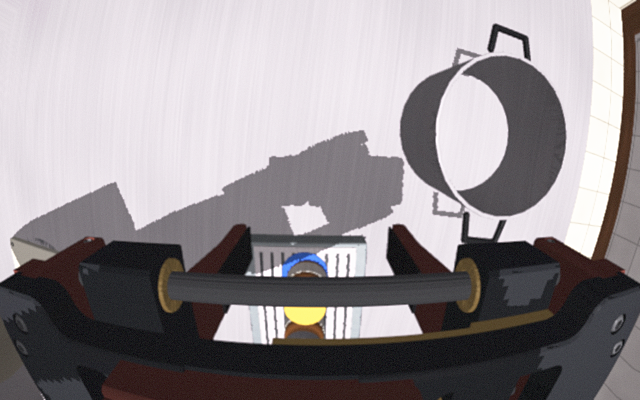

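Run:
```python
from h import *
t=cv2.imread("pics/t6.png");h=cv2.cvtColor(t,cv2.COLOR_BGR2HSV)
m=cv2.inRange(h,(20,120,60),(35,255,255))[:,:300];m[:200]=0;m[260:]=0;m[:,:240]=0
n,l,st,ce=cv2.connectedComponentsWithStats(m);i=1+st[1:,4].argmax()
print(st[i],ce[i],onz("top",*ce[i],110))
g=cv2.GaussianBlur(cv2.cvtColor(t,cv2.COLOR_BGR2GRAY),(0,0),1)
big=cv2.resize(t[205:250,245:325],(800,450),interpolation=cv2.INTER_CUBIC);cv2.imwrite("pics/c7.png",big)
```

```text
[253 220  17  16 221] [261.1719457  227.53846154] [527.72358102 167.43363515 110.        ]
```

View pics/c7.png

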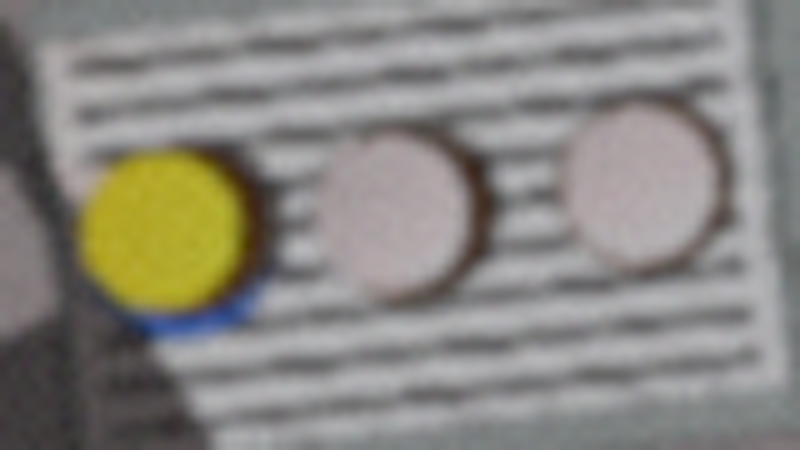

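By the caps, the jar is about 5 mm off the pad toward +x and the neighbours. That is inside 12 mm, but I want to check it with a closer wrist view.

Emit:
{"method": "jog_arm", "body": {
  "rows": "0 0.03 0 0 0;0 0.06 0 0 0;0 0.09 0 0 0;0 0.1 0 0 0;0 0.1 0 0 0"
}}

```text
time: 6.58
tool_pos: [524.8, 395.5, 230.9]
ee_rot: [0.663, 0.748, -0.001, -0.0]
force: [-0.9, -0.5, 1.1]
width: 0.995
```

Run:
```python
from h import *
m=camera_model("wrist");im=snap("wrist","w8.png")[:,:,::-1].copy()
h=cv2.cvtColor(im,cv2.COLOR_BGR2HSV)
def big(lo,hi):
    k=cv2.inRange(h,lo,hi);k[:160]=0;k[345:]=0;k[:,:200]=0;k[:,440:]=0
    n,l,st,ce=cv2.connectedComponentsWithStats(k);i=1+st[1:,4].argmax();print(st[i],ce[i]);return np.argwhere(l==i)[:,::-1],k
y,_=big((20,120,80),(35,255,255)); 
P=np.array([onz("wrist",*p,110,m)[:2] for p in cv2.convexHull(y.astype(np.float32))[:,0]],np.float32);print("cap",cv2.minEnclosingCircle(P))
b,k=big((100,130,60),(130,255,255))
Q=np.array([onz("wrist",*p,36,m)[:2] for p in cv2.convexHull(b.astype(np.float32))[:,0]],np.float32);print("pad",cv2.minEnclosingCircle(Q),Q.min(0),Q.max(0))
cv2.imwrite("pics/c8.png",cv2.resize(im[180:340,220:420],(750,600)))
```

```text
[302 342   2   2   4] [302.5 342.5]
cap ((526.622314453125, 217.67356872558594), 1.0051469802856445)
[279 316  40  23 300] [294.95666667 323.48333333]
pad ((521.1138916015625, 174.2916259765625), 29.954090118408203) [492.97064 158.19629] [549.32574 202.97855]
```

View pics/c8.png

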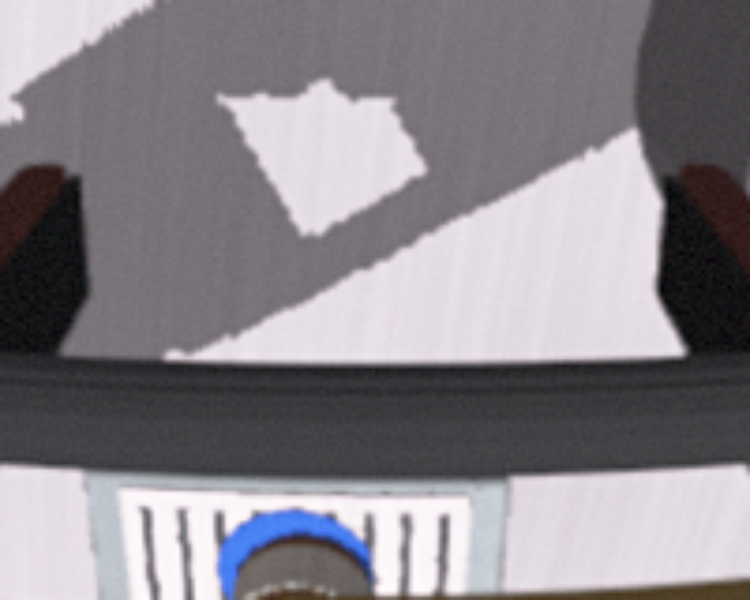

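Run:
```python
from h import *
f=lambda x,y:(220+x*200/750,180+y*160/600)
for p in [(300,533),(237,590),(369,590),(295,510),(219,570),(373,575)]: print(p,onz("wrist",*f(*p),36)[:2])
```

```text
(300, 533) [521.8577212  190.74659038]
(237, 590) [500.1584402  158.65159109]
(369, 590) [550.86924619 166.02455527]
(295, 510) [519.01991901 201.31177223]
(219, 570) [492.59910092 167.75407596]
(373, 575) [551.46891016 173.82575601]
```

Measured against the pad in the same wrist image, the jar sits about 4 mm to +x and 7 mm to -y. The top view gives 4 and 5. I'll regrasp it with the jaws centred on it and move it by (-4,+6) mm for margin.

Emit:
{"method": "jog_arm", "body": {
  "rows": "0 -0.04 0 0 0;0 -0.08 0 0 0;0 -0.12 0 0 0;0 -0.16 0 0 0;0 -0.2 0 0 0"
}}

```text
time: 7.05
tool_pos: [523.8, 191.1, 231.4]
ee_rot: [0.664, 0.748, -0.001, -0.0]
force: [0.6, -0.5, 0.9]
width: 1.0
```

Emit:
{"method": "jog_arm", "body": {
  "rows": "0.001 -0.028 0 0 0;0.001 -0.028 -0.02 0 0;0.001 -0.028 -0.03 0 0;0.001 -0.028 -0.03 0 0;0.001 -0.028 -0.03 0 0"
}}

```text
time: 7.47
tool_pos: [525.2, 166.4, 201.1]
ee_rot: [0.664, 0.748, -0.001, -0.001]
force: [0.2, 0.7, -0.0]
width: 1.0
```

Run:
```python
from h import *
camera_model("top");camera("top");s=status.state();print(s['time'],s['tool_pos'],s['ee_rot'])
```

```text
7.5167 [525.77472358 167.07851052 201.69401705] [ 6.63415116e-01  7.48251470e-01 -3.00276110e-04 -1.74867755e-04]
```

Emit:
{"method": "jog_arm", "body": {
  "rows": "0 0.001 -0.035 0 0;0 0.001 -0.07 0 0;0 0.001 -0.105 0 0;0 0.001 -0.13 0 0;0 0.001 -0.14 0 0"
}}

```text
time: 7.93
tool_pos: [524.2, 168.4, 58.9]
ee_rot: [0.663, 0.749, -0.002, -0.001]
force: [-0.4, -0.2, -0.8]
width: 1.0
```

Emit:
{"method": "jog_arm", "body": {
  "rows": "0 0 0 0 0;0 0 0 0 50;0 0 0 0 90;0 0 0 0 120;0 0 0 0 160"
}}

```text
time: 8.35
tool_pos: [527.1, 168.5, 63.3]
ee_rot: [0.663, 0.748, 0.001, 0.001]
force: [-0.3, -0.2, -0.9]
width: 0.736
```

Emit:
{"method": "jog_arm", "body": {
  "rows": "0 0 0 0 220;0 0 0 0 220;0 0 0 0 220;0 0 0 0 220;0 0 0 0 220"
}}

```text
time: 8.77
tool_pos: [526.2, 168.2, 62.4]
ee_rot: [0.663, 0.748, 0.0, 0.0]
force: [-1.0, 0.1, 6.3]
width: 0.585
```

Emit:
{"method": "jog_arm", "body": {
  "rows": "0 0 0.002 0 220;0 0 0.004 0 220;-0.002 0.003 0.004 0 220;-0.004 0.006 0.004 0 220;-0.004 0.006 0.004 0 220"
}}

```text
time: 9.18
tool_pos: [521.3, 174.5, 65.4]
ee_rot: [0.663, 0.748, -0.0, -0.0]
force: [-0.1, -0.1, -2.7]
width: 0.583
```

Emit:
{"method": "jog_arm", "body": {
  "rows": "0 0 0 0 220;0 0 0 0 220;0 0 -0.002 0 220;0 0 -0.004 0 220;0 0 -0.004 0 220"
}}

```text
time: 9.6
tool_pos: [522.1, 174.1, 62.4]
ee_rot: [0.664, 0.748, 0.0, 0.0]
force: [-3.3, -1.1, 8.4]
width: 0.581
```

Emit:
{"method": "jog_arm", "body": {
  "rows": "0 0 0.001 0 160;0 0 0.001 0 100;0 0 0.001 0 50;0 0 0.001 0 0;0 0 0.001 0 0"
}}

```text
time: 10.02
tool_pos: [522.1, 174.1, 62.6]
ee_rot: [0.664, 0.748, 0.0, 0.0]
force: [0.3, 0.6, -0.4]
width: 0.801
```

Emit:
{"method": "jog_arm", "body": {
  "rows": "0 0 0.01 0 0;0 0 0.04 0 0;0 0 0.08 0 0;0 0 0.12 0 0;0 0 0.16 0 0"
}}

```text
time: 10.43
tool_pos: [521.5, 174.0, 224.9]
ee_rot: [0.663, 0.748, -0.0, -0.0]
force: [0.7, 0.2, -0.5]
width: 1.002
```

Emit:
{"method": "jog_arm", "body": {
  "rows": "0 -0.04 0 7 0;0 -0.08 0 14 0;0 -0.12 0 21 0;0 -0.16 0 28 0;0 -0.2 0 35 0"
}}

```text
time: 10.85
tool_pos: [521.9, -15.6, 223.7]
ee_rot: [0.425, 0.905, 0.0, 0.001]
force: [0.5, 0.4, 0.2]
width: 0.999
```

Emit:
{"method": "jog_arm", "body": {
  "rows": "-0.01 -0.04 0 7 60;-0.02 -0.08 0 14 60;-0.03 -0.12 0 21 60;-0.04 -0.16 0 28 60;-0.05 -0.2 0 35 60"
}}

```text
time: 11.27
tool_pos: [476.6, -196.1, 223.5]
ee_rot: [0.161, 0.987, -0.0, 0.0]
force: [1.1, -0.1, -0.9]
width: 0.764
```

Run:
```python
from h import *
s=status.state();print(s['time'],s['tool_pos'],s['ee_rot'],s['joint_positions'])
snap("top","t9.png");snap("wrist","w9.png")
t=cv2.imread("pics/t9.png");h=cv2.cvtColor(t,cv2.COLOR_BGR2HSV)
m=cv2.inRange(h,(20,120,60),(35,255,255))[:,:300];m[:200]=0;m[260:]=0;m[:,:240]=0
n,l,st,ce=cv2.connectedComponentsWithStats(m);i=1+st[1:,4].argmax()
print(st[i],ce[i],onz("top",*ce[i],110))
big=cv2.resize(t[205:250,245:325],(800,450),interpolation=cv2.INTER_CUBIC);cv2.imwrite("pics/c9.png",big)
```

```text
11.2667 [ 476.59838053 -196.07968992  223.53262535] [ 1.60824518e-01  9.86982932e-01 -8.06686071e-05  3.99376804e-04] [-4.13426509e-01  2.61015476e-01  1.86982395e+00  5.05902419e-05
  1.00993947e+00 -1.66119772e+00]
[251 221  17  16 213] [259.38497653 228.53521127] [524.88881018 172.59754573 110.        ]
```

View pics/c9.png

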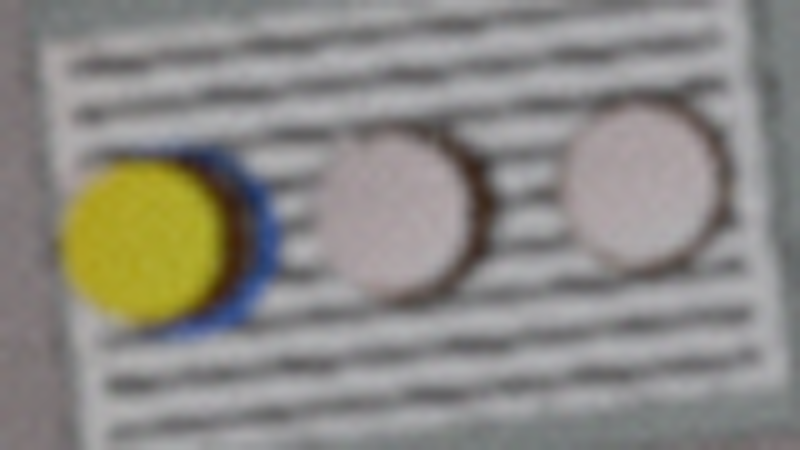

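View pics/w9.png

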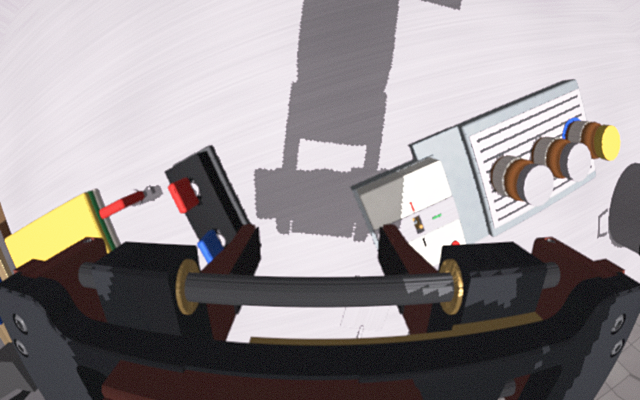

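The jar now reads (524.9,172.6) against the row's third place (523.1,172.3) and the pad (524.0,174.3), so that's good. Now I'll hover the wrist camera over the red key.

Emit:
{"method": "jog_arm", "body": {
  "rows": "0.008 -0.035 0 6 100;0.015 -0.07 0 12 100;0.023 -0.1 0 18 100;0.03 -0.13 0 24 100;0.03 -0.149 0 24 100"
}}

```text
time: 11.78
tool_pos: [508.7, -345.6, 223.4]
ee_rot: [-0.047, 0.999, -0.001, 0.001]
force: [0.0, 0.4, 0.7]
width: 0.614
```

Emit:
{"method": "jog_arm", "body": {
  "rows": "0 0 0 0 140;0 0 0 0 140;0 0 0 0 140"
}}

```text
time: 12.03
tool_pos: [507.2, -342.2, 222.7]
ee_rot: [-0.045, 0.999, 0.0, -0.0]
force: [0.7, -0.0, -0.1]
width: 0.461
```

Run:
```python
from h import *
s=status.state();print(s['time'],s['tool_pos'],s['ee_rot'],s['joint_positions'],s['width'])
m=camera_model("wrist");snap("wrist","w10.png");print(m["T"][:3,3]-s['tool_pos'])
print(proj("wrist",(437.8,-344.5,96),m),proj("wrist",(505.5,-338,96),m))
```

```text
12.0333 [ 507.15733618 -342.1518803   222.71366535] [-4.47895948e-02  9.98996328e-01  4.16943362e-04 -2.32674742e-04] [-6.13149301e-01  4.04205911e-01  1.65960321e+00  4.25776407e-04
  1.07866170e+00 -2.27375615e+00] 0.46139404598606537
[-65.4228136   -6.56010853 162.76933445]
(np.float64(323.67798377513884), np.float64(120.89042180710511)) (np.float64(323.9098275032472), np.float64(192.53823712441692))
```

View pics/w10.png

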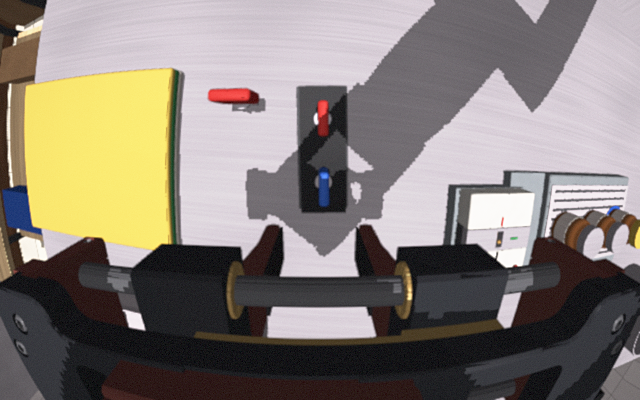

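```bash
cat > key.py <<'E'
from h import *
import sys
f=sys.argv[1]
s=status.state();m=camera_model("wrist");im=snap("wrist",f)[:,:,::-1].copy()
print(s['tool_pos'],2*s['ee_rot'][0]*s['ee_rot'][1])
h=cv2.cvtColor(im,cv2.COLOR_BGR2HSV)
for nm,lo,hi in (("red",(0,150,70),(8,255,255)),("blue",(105,130,60),(125,255,255))):
    k=cv2.inRange(h,lo,hi)
    if nm=="red": k|=cv2.inRange(h,(172,150,70),(179,255,255))
    k[:, :285]=0;k[:,365:]=0;k[230:]=0
    n,l,st,ce=cv2.connectedComponentsWithStats(k)
    if n<2: continue
    i=1+st[1:,4].argmax()
    pts=np.argwhere(l==i)[:,::-1].astype(np.float32)
    P=np.array([onz("wrist",*p,96,m)[:2] for p in pts],np.float32)
    (c,sz,a)=cv2.minAreaRect(P);print(nm,st[i],ce[i],"rect",np.round(c,1),np.round(sz,1),round(a,1),"mean",P.mean(0))
x0=260;cv2.imwrite("pics/c"+f,cv2.resize(im[70:230,x0:400],(525,600),interpolation=2))
E
python3 key.py w11.png
```

```text
[ 507.17438992 -341.96138102  222.77465723] -0.09023199839602028
red [317 100  12  36 354] [322.57344633 117.54519774] rect [ 434.8 -345.7] [33.   9.6] 7.7 mean [ 434.84158 -345.66852]
blue [318 167  11  40 385] [323.16103896 187.05714286] rect [ 500.  -339.3] [38.   9.7] 5.6 mean [ 500.39084 -339.01663]
```

View pics/cw11.png

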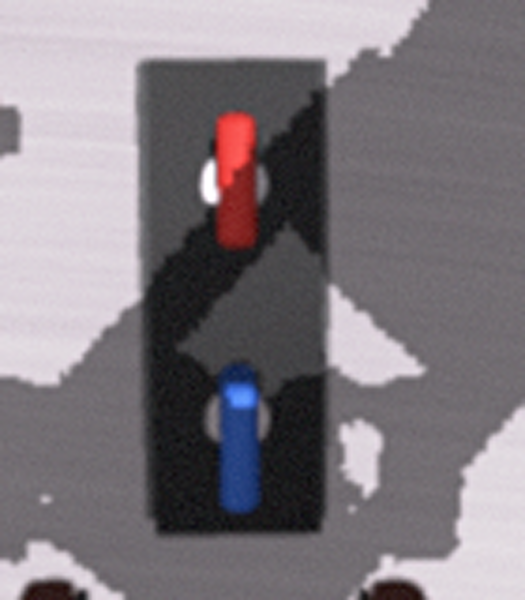

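The red head measures 33×9.6 mm at 96 mm height (nominal 34×10), and the keys line up along about 6°. I'll drop lower for a finer measurement. I'll measure the slot later at the same camera-to-object geometry so calibration errors cancel.

Emit:
{"method": "jog_arm", "body": {
  "rows": "0 -0.002 -0.03 0.6 140;0 -0.004 -0.06 0.6 140;0 -0.004 -0.06 0.6 140;0 -0.004 -0.06 0.6 140;0 -0.004 -0.06 0.6 140"
}}

```text
time: 12.55
tool_pos: [508.0, -347.1, 164.0]
ee_rot: [-0.051, 0.999, -0.0, 0.0]
force: [0.5, 0.5, 0.4]
width: 0.451
```

```bash
python3 key.py w12.png; python3 key.py w13.png
```

```text
[ 507.97963349 -347.14681993  163.97022975] -0.10107159884178483
red [325  94  14  45 572] [331.61713287 115.82692308] rect [ 435.3 -345.9] [32.9  9.6] 6.1 mean [ 435.17688 -345.79465]
blue [325 176  14  50 606] [331.12046205 200.88448845] rect [ 499.5 -339. ] [38.9  9.9] 6.1 mean [ 499.5501 -339.1884]
[ 508.33537881 -347.52216559  164.49157612] -0.10100659991741733
red [325  93  15  45 591] [332.21489002 115.17089679] rect [ 434.9 -346. ] [33.  10.4] 6.1 mean [ 435.03723 -345.82907]
blue [325 175  15  50 624] [331.59455128 200.43910256] rect [ 499.2 -339.1] [39.  10.7] 6.1 mean [ 499.69827 -339.2725 ]
```

View pics/w13.png

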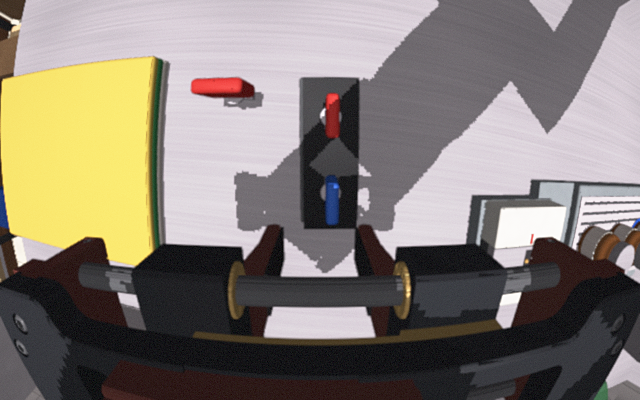

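Emit:
{"method": "jog_arm", "body": {
  "rows": "-0.035 0.001 0 0.3 140;-0.07 0.0015 0 0.3 140;-0.073 0.0015 0 0.3 140;-0.073 0.0015 0 0.3 140;-0.073 0.0015 -0.02 0.3 140"
}}

```text
time: 13.07
tool_pos: [437.5, -348.5, 147.1]
ee_rot: [-0.053, 0.999, -0.003, 0.004]
force: [0.6, 0.4, -0.6]
width: 0.452
```

Emit:
{"method": "jog_arm", "body": {
  "rows": "0 0 -0.015 0 140;0 0 -0.03 0 140;0 0 -0.035 0 140;0 0 -0.035 0 140;0 0 -0.035 0 140"
}}

```text
time: 13.48
tool_pos: [435.4, -346.3, 108.3]
ee_rot: [-0.053, 0.999, -0.0, 0.0]
force: [0.2, 0.3, -0.2]
width: 0.452
```

Run:
```python
from h import *
snap("wrist","w14.png");s=status.state();print(s['time'],s['tool_pos'],s['ee_rot'],s['width'],s['force'])
snap("scene","s14.png");q=cv2.imread("pics/s14.png");w=cv2.imread("pics/w14.png")
cv2.imwrite("pics/c14.png",np.hstack([cv2.resize(q[170:280,120:250],(390,330),interpolation=2),cv2.resize(w[200:350,230:430],(400,330))]))
```

```text
13.5333 [ 435.43996314 -346.43136471  108.61839986] [-5.31013395e-02  9.98588751e-01 -5.60461924e-04  6.63098542e-04] 0.4529857021573943 [0.05420322 0.16592748 0.22874336]
```

View pics/c14.png

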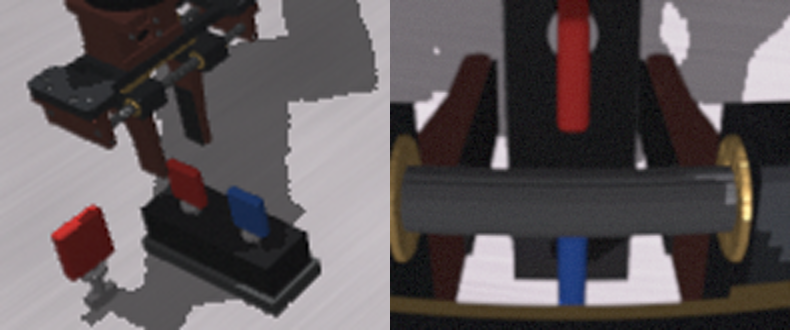

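Run:
```python
from h import *
m=camera_model("wrist");T=status.state()['tool_pos']
f=lambda u,v:((u-230)*2,(v-200)*2.2)
print("TCP crop px",f(*proj("wrist",T,m)));print("head +x end top edge expected",f(*proj("wrist",(435+17,-345.9+1.7,96),m)),"-x",f(*proj("wrist",(418,-347.6,96),m)))
w=cv2.imread("pics/w14.png");h=cv2.cvtColor(w,cv2.COLOR_BGR2HSV);k=cv2.inRange(h,(0,150,60),(8,255,255))|cv2.inRange(h,(172,150,60),(179,255,255));k[:,:280]=0;k[:,380:]=0
ys,xs=np.nonzero(k);print(xs.min(),xs.max(),ys.min(),ys.max())
print([onz("wrist",317,v,96,m) for v in (ys.min(),ys.max())])
P=[onz("wrist",a,b,96,m)[:2] for a,b in zip(xs,ys)];print(np.mean(P,0),np.min(P,0),np.max(P,0))
```

```text
TCP crop px (np.float64(179.777253139349), np.float64(95.83575164819783))
head +x end top edge expected (np.float64(181.21948485748226), np.float64(133.69708128225412)) -x (np.float64(182.25185642934719), np.float64(17.476431579065633))
313 329 195 259
[array([ 410.49434857, -350.83123923,   96.        ]), array([ 451.02451232, -346.56084232,   96.        ])]
[ 430.78080557 -346.24957909] [ 409.93381323 -352.25752528] [ 451.09189758 -339.47498626]
```

The +x end of the head projects to x=451 (expected 452), and the head is centred between the fingers. I'll descend and grip.

Emit:
{"method": "jog_arm", "body": {
  "rows": "0 0 -0.02 0 140;0 0 -0.04 0 140;0 0 -0.048 0 140;0 0 -0.048 0 140;0 0 -0.048 0 140"
}}

```text
time: 14.0
tool_pos: [434.6, -346.1, 60.1]
ee_rot: [-0.053, 0.999, -0.0, 0.0]
force: [0.3, 0.2, 0.1]
width: 0.451
```

Emit:
{"method": "jog_arm", "body": {
  "rows": "0 0 0 0 170;0 0 0 0 190;0 0 0 0 210;0 0 0 0 230;0 0 0 0 250"
}}

```text
time: 14.42
tool_pos: [434.5, -346.0, 60.1]
ee_rot: [-0.053, 0.999, -0.0, 0.0]
force: [-0.6, 0.1, 1.7]
width: 0.113
```

Emit:
{"method": "jog_arm", "body": {
  "rows": "0 0 0 0 255;0 0 0 0 255;0 0 0 0 255;0 0 0 0 255;0 0 0 0 255"
}}

```text
time: 14.83
tool_pos: [434.5, -346.1, 60.0]
ee_rot: [-0.053, 0.999, -0.0, 0.0]
force: [-1.2, 0.5, 5.6]
width: 0.111
```

Run:
```python
from h import *
camera("top");s=status.state();print(s['time'],s['tool_pos'],s['ee_rot'],s['width'],s['force'],s['torque'])
```

```text
14.8833 [ 434.54343579 -346.09689387   60.0460258 ] [-5.30017302e-02  9.98594389e-01 -1.76812085e-04  1.80483788e-04] 0.11097639795109544 [-1.43911624  0.06849602  5.32892479] [ 0.17412517  0.1188507  -0.02079559]
```

Gripped (9.8 mm wide). I'll lift it straight up.

Emit:
{"method": "jog_arm", "body": {
  "rows": "0 0 0.01 0 255;0 0 0.03 0 255;0 0 0.06 0 255;0 0 0.09 0 255;0 0 0.11 0 255"
}}

```text
time: 15.3
tool_pos: [434.8, -346.3, 172.4]
ee_rot: [-0.053, 0.999, -0.001, 0.001]
force: [1.2, 0.2, -0.9]
width: 0.112
```

Emit:
{"method": "jog_arm", "body": {
  "rows": "0.03 0.03 0 0 255;0.06 0.06 0 0 255;0.09 0.09 0 0 255;0.12 0.12 0 0 255;0.15 0.15 0 0 255"
}}

```text
time: 15.72
tool_pos: [582.5, -197.1, 170.2]
ee_rot: [-0.053, 0.999, -0.0, 0.0]
force: [0.5, -1.6, -0.3]
width: 0.108
```

Run:
```python
from h import *
s=status.state();print(s['time'],s['tool_pos'],s['ee_rot'],s['width'],s['force'])
snap("scene","s15.png");snap("wrist","w15.png");snap("top","t15.png")
q=cv2.imread("pics/s15.png");w=cv2.imread("pics/w15.png")
cv2.imwrite("pics/c15.png",np.hstack([cv2.resize(q[100:320,120:350],(420,400),interpolation=2),cv2.resize(w[200:350,230:430],(380,400))]))
```

```text
15.7167 [ 582.53803356 -197.08339414  170.23408618] [-5.27858101e-02  9.98605856e-01 -3.87792751e-05  1.82985147e-05] 0.10761490038651263 [ 0.46060641 -1.62449074 -0.32439914]
```

View pics/c15.png

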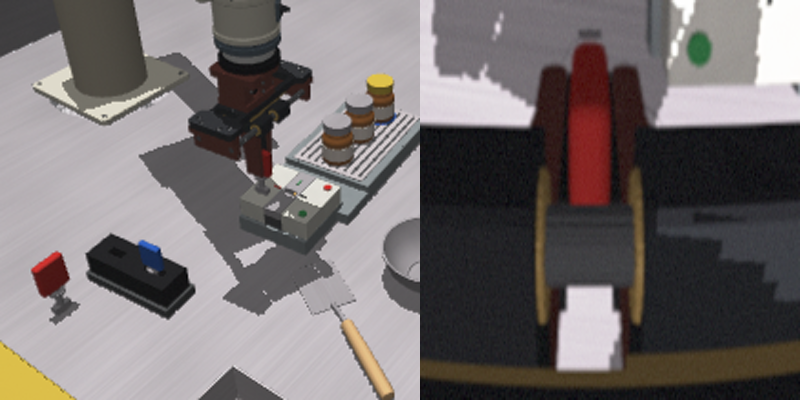

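View pics/w15.png

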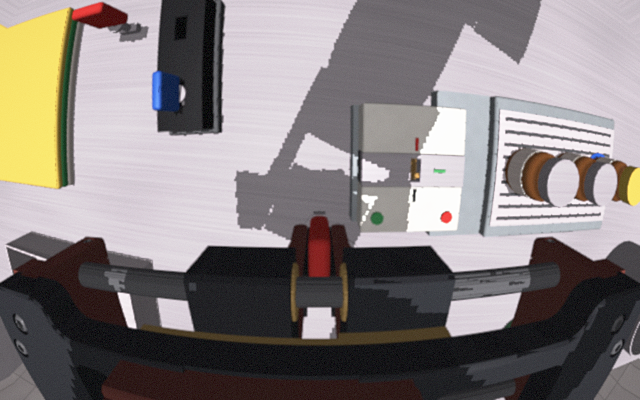

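The key is held upright and the blue key is still in its stand. The slot shows at about (416,169). I'll move to the matching geometry over the switch.

Emit:
{"method": "jog_arm", "body": {
  "rows": "0.015 0.03 0 0 255;0.03 0.06 -0.01 0 255;0.044 0.085 -0.03 0 255;0.044 0.085 -0.04 0 255;0.044 0.085 -0.04 0 255"
}}

```text
time: 16.28
tool_pos: [623.4, -113.3, 127.2]
ee_rot: [-0.054, 0.999, 0.0, -0.003]
force: [-0.3, -1.8, -1.5]
width: 0.114
```

Run:
```python
from h import *
camera("top");s=status.state();print(s['time'],s['tool_pos'],s['ee_rot'])
m=camera_model("wrist");im=snap("wrist","w16.png")[:,:,::-1];print(status.state()['tool_pos'])
u,v=proj("wrist",(554,-110,60),m);print(u,v)
print(np.round(m["T"],4).tolist())
cv2.imwrite("pics/c16.png",cv2.resize(im[40:230,220:450],(726,600),interpolation=cv2.INTER_CUBIC))
```

```text
16.3333 [ 623.74411474 -114.21348547  128.42528584] [-5.31155189e-02  9.98586623e-01  2.19897233e-04 -1.85726912e-03]
[ 624.36868819 -114.86794063  129.40631406]
335.3668159267188 120.86723649830172
[[-0.1066, -0.966, -0.2354, 558.9476], [0.9943, -0.1035, -0.0253, -121.7774], [0.0001, -0.2367, 0.9716, 291.3878], [0.0, 0.0, 0.0, 1.0]]
```

View pics/c16.png

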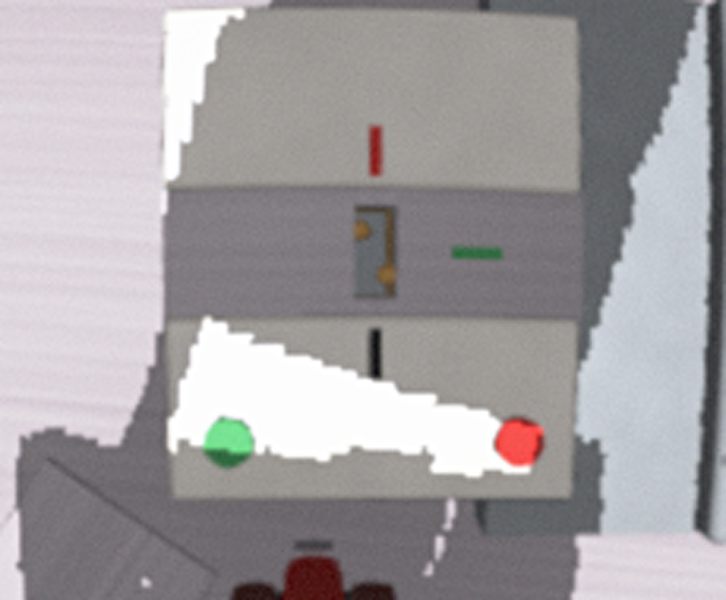

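The slot is clear at crop (375,251), with a red mark toward -x and a black one toward +x. The arm was still settling, so I'll take another picture once it is still.

Emit:
{"method": "jog_arm", "body": {
  "rows": "0.002 0.002 0 0.3 255;0.002 0.002 0 0.3 255;0.002 0.002 0 0.3 255;0.002 0.002 0 0.3 255;0.002 0.002 0 0.3 255"
}}

```text
time: 16.8
tool_pos: [627.7, -112.1, 130.1]
ee_rot: [-0.055, 0.998, -0.0, 0.0]
force: [-0.3, -0.1, -0.7]
width: 0.113
```

Run:
```python
from h import *
for i in range(2):
    s=status.state();m=camera_model("wrist");im=snap("wrist","w17_%d.png"%i)[:,:,::-1]
    print(s['time'],s['tool_pos'],s['ee_rot'])
    cv2.imwrite("pics/c17_%d.png"%i,cv2.resize(im[60:180,300:380],(533,800)[:2] and (400,600),interpolation=cv2.INTER_CUBIC))
    h=cv2.cvtColor(im.copy(),cv2.COLOR_BGR2HSV)
    g=cv2.cvtColor(im.copy(),cv2.COLOR_BGR2GRAY)
    # slot: darker than/ different from lilac band
    u,v=[int(round(t)) for t in proj("wrist",(554,-110,60),m)]
    print(u,v); print(g[v-22:v+23,u-12:u+13:1][::3].tolist() if i==0 else "")
print(status.state()['tool_pos'])
```

```text
16.8 [ 627.66806642 -112.07825653  130.13583076] [-5.53033834e-02  9.98469552e-01 -9.14123987e-05  2.83339393e-04]
333 115
[[124, 121, 124, 123, 124, 126, 120, 124, 126, 124, 126, 120, 125, 126, 124, 125, 128, 125, 123, 123, 124, 128, 124, 127, 127], [124, 126, 124, 125, 123, 125, 123, 124, 125, 123, 127, 123, 128, 128, 125, 124, 123, 125, 124, 125, 123, 126, 122, 124, 117], [129, 128, 125, 127, 124, 124, 126, 126, 122, 106, 94, 92, 91, 91, 90, 91, 93, 89, 92, 96, 96, 99, 104, 124, 124], [128, 127, 123, 128, 124, 127, 124, 128, 123, 106, 90, 91, 88, 85, 88, 86, 88, 85, 85, 81, 70, 71, 91, 115, 122], [125, 123, 124, 122, 121, 126, 125, 124, 123, 105, 100, 98, 90, 85, 91, 106, 103, 101, 100, 87, 78, 84, 93, 116, 122], [128, 124, 125, 127, 131, 128, 125, 127, 121, 110, 104, 97, 97, 87, 90, 100, 100, 101, 99, 89, 73, 77, 88, 117, 124], [125, 126, 125, 125, 125, 124, 125, 124, 122, 107, 102, 100, 104, 104, 106, 101, 101, 102, 104, 91, 72, 74, 88, 116, 126], [123, 125, 122, 122, 120, 121, 118, 123, 122, 112, 108, 104, 105, 104, 104, 102, 100, 104, 103, 94, 75, 75, 89, 113, 113], [125, 125,
[... 326 characters left out ...]
0, 93, 87, 91, 98, 115, 116], [121, 122, 123, 123, 126, 127, 123, 123, 121, 111, 107, 105, 104, 106, 98, 103, 101, 100, 98, 90, 67, 79, 97, 111, 122], [122, 125, 122, 122, 125, 122, 122, 123, 121, 119, 121, 122, 122, 123, 118, 118, 121, 118, 121, 122, 119, 119, 119, 120, 119], [119, 119, 125, 121, 117, 115, 120, 119, 123, 119, 123, 120, 124, 120, 118, 120, 116, 119, 116, 122, 121, 119, 122, 117, 118], [143, 144, 139, 142, 138, 143, 143, 145, 143, 142, 138, 139, 145, 147, 143, 142, 144, 144, 143, 142, 142, 140, 144, 138, 142]]
16.85 [ 627.63431265 -111.94866123  130.01813828] [-5.54094473e-02  9.98463696e-01 -6.91181211e-05  1.90528964e-04]
333 115

[ 627.64614103 -111.78182164  129.9055198 ]
```

View pics/c17_1.png

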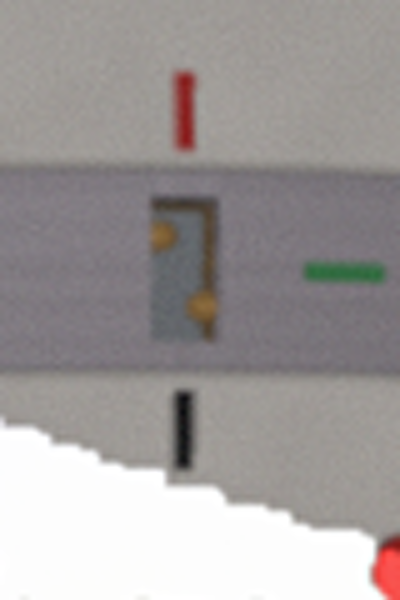

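Settled. I'll extract the slot outline by threshold, cast it onto z=60, and check it against 22×10 mm.

Run:
```python
from h import *
m=camera_model("wrist");s=status.state();T=s['tool_pos']
im=cv2.imread("pics/w17_1.png");g=cv2.cvtColor(im,cv2.COLOR_BGR2GRAY)
b=cv2.inRange(g,0,115);b[:97]=0;b[131:]=0;b[:,:322]=0;b[:,350:]=0
n,l,st,ce=cv2.connectedComponentsWithStats(b);i=1+st[1:,4].argmax()
pts=np.argwhere(l==i)[:,::-1].astype(np.float32)
print(st[i],ce[i])
def fit(pts,z,nm):
    P=np.array([onz("wrist",*p,z,m)[:2] for p in pts],np.float32)
    r=cv2.minAreaRect(P);print(nm,np.round(r[0],2),np.round(r[1],1),round(r[2],1),"mean",np.round(P.mean(0),2));return P
fit(pts,60,"slot")
h=cv2.cvtColor(im,cv2.COLOR_BGR2HSV)
def mk(mask,box,nm):
    u0,v0,u1,v1=box;k=np.zeros_like(mask);k[v0:v1,u0:u1]=mask[v0:v1,u0:u1]
    p=np.argwhere(k)[:,::-1].astype(np.float32);return fit(p,60,nm)
R=mk(cv2.inRange(h,(0,120,40),(8,255,255))|cv2.inRange(h,(172,120,40),(179,255,255)),(325,65,350,95),"redmark")
B=mk(cv2.inRange(g,0,70),(325,134,350,160),"black")
G=mk(cv2.inRange(h,(45,100,40),(85,255,255)),(355,100,385,130),"green")
print("mid marks",(R.mean(0)+B.mean(0))/2,"axis",np.degrees(np.arctan2(*(B.mean(0)-R.mean(0))[::-1])))
print("TCP",T)
d=np.array([435.1-508.2+ (508.2-434.54)*0,0])
```

```text
[329  99  16  30 435] [336.80689655 113.55172414]
slot [ 552.5  -107.66] [21.9 11.2] 6.7 mean [ 552.54 -107.44]
redmark [ 528.79 -110.36] [10.7  2.2] 6.4 mean [ 528.62 -110.22]
black [ 576.89 -105.19] [10.6  1.5] 6.8 mean [ 576.64 -105.22]
green [549.76 -83.79] [1.5 9.9] 8.0 mean [549.95 -84.23]
mid marks [ 552.63214 -107.72251] axis 5.9475503
TCP [ 627.64614103 -111.78182164  129.9055198 ]
```

Slot: 21.9×11.2 mm at (552.5,-107.7), yaw about 6.4°. The midpoint of the marks gives (552.6,-107.7), so they agree. Next I'll check the key's seat in the hand from the same image.

Run:
```python
from h import *
m=camera_model("wrist");T=status.state()['tool_pos']
im=cv2.imread("pics/w17_1.png")
cv2.imwrite("pics/c18.png",cv2.resize(im[195:315,265:375],(660,720)[:2] and (550,600),interpolation=cv2.INTER_CUBIC))
f=lambda p:tuple(np.round(((p[0]-265)*5,(p[1]-195)*5),0))
c,s_=np.cos(np.radians(6.3)),np.sin(np.radians(6.3))
def pt(dx,dy,z,off=.55): 
    dx+=off
    return f(proj("wrist",(T[0]+c*dx-s_*dy,T[1]+s_*dx+c*dy,T[2]-39.05+z),m))
for nm,a in (("head lowfront",(-17,0,35)),("head low L/R",(-17,5,35)),("",(-17,-5,35)),("head top front L/R",(-17,5,75)),("",(-17,-5,75)),("bit low front",(-10,4,0)),("",(-10,-4,0)),("bit up front",(-10,4,12)),("",(-10,-4,12)),("collar front",(-9,0,29))): print(nm,pt(*a))
```

```text
head lowfront (np.float64(275.0), np.float64(93.0))
head low L/R (np.float64(319.0), np.float64(94.0))
 (np.float64(230.0), np.float64(93.0))
head top front L/R (np.float64(333.0), np.float64(223.0))
 (np.float64(219.0), np.float64(223.0))
bit low front (np.float64(304.0), np.float64(70.0))
 (np.float64(245.0), np.float64(70.0))
bit up front (np.float64(306.0), np.float64(95.0))
 (np.float64(243.0), np.float64(95.0))
collar front (np.float64(275.0), np.float64(144.0))
```

View pics/c18.png

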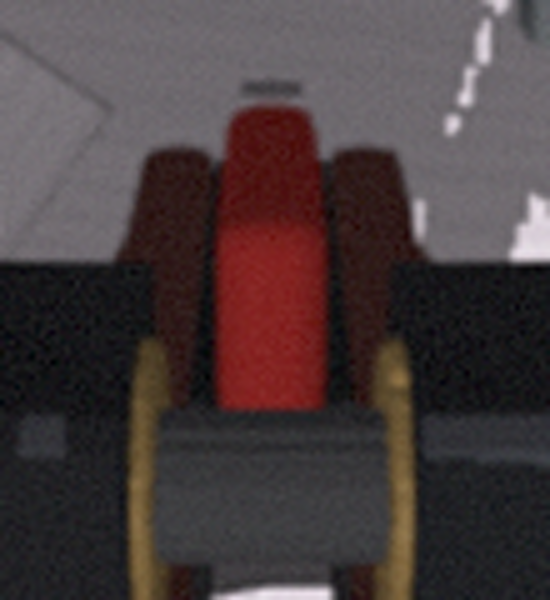

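The key sits as predicted: the head's top front edge is at 222 against 223, and the lateral offset is under 0.5 mm. I'll move above the slot.

Emit:
{"method": "jog_arm", "body": {
  "rows": "-0.03 0.002 0 0 255;-0.06 0.004 0 0 255;-0.0755 0.004 0 0 255;-0.0755 0.004 -0.01 0 255;-0.0755 0.004 -0.02 0 255"
}}

```text
time: 17.32
tool_pos: [552.7, -107.8, 109.9]
ee_rot: [-0.055, 0.998, -0.0, 0.001]
force: [0.4, -0.0, -1.3]
width: 0.111
```

Emit:
{"method": "jog_arm", "body": {
  "rows": "0 0 0 0 255;0 0 0 0 255;0 0 0 0 255;0 0 0 0 255;0 0 0 0 255"
}}

```text
time: 17.73
tool_pos: [552.8, -107.7, 109.8]
ee_rot: [-0.056, 0.998, -0.0, 0.0]
force: [-0.7, -0.1, -1.0]
width: 0.108
```

Run:
```python
from h import *
s=status.state();print(s['time'],s['tool_pos'],s['ee_rot'],s['force'],s['torque'])
snap("scene","s19.png");snap("wrist","w19.png");s=status.state();print(s['tool_pos'])
q=cv2.imread("pics/s19.png");w=cv2.imread("pics/w19.png")
cv2.imwrite("pics/c19.png",np.hstack([cv2.resize(q[150:250,220:330],(440,400),interpolation=2),cv2.resize(w[190:290,275:365],(360,400),interpolation=2)]))
m=camera_model("wrist");print([((a-275)*4,(b-190)*4) for a,b in [proj("wrist",p,m) for p in [(552.55,-107.7,60),(541.6,-108.9,60),(528.7,-110.3,60)]]])
```

```text
17.7333 [ 552.77227362 -107.65358428  109.77207972] [-5.56615253e-02  9.98449660e-01 -6.16012143e-05  2.59175863e-04] [-0.65024059 -0.14843908 -0.96090771] [ 0.01747085  0.02297871 -0.01451038]
[ 552.51106872 -107.63668514  109.83478146]
[(np.float64(178.44131801506387), np.float64(110.21259975699877)), (np.float64(178.65024543149093), np.float64(50.81605898238638)), (np.float64(178.97420859376643), np.float64(-21.065222537928662))]
```

View pics/c19.png

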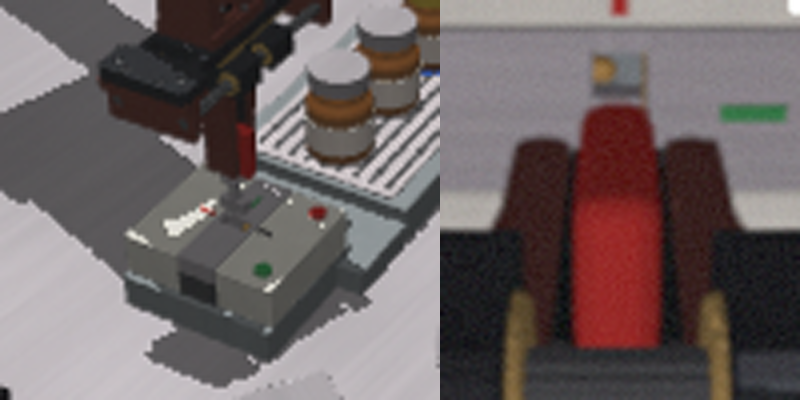

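The key is over the slot, lined up within about 0.5 mm: slot centre at crop 180, key at about 178. I'll come down gently with -0.5 mm in x and watch the force.

Emit:
{"method": "jog_arm", "body": {
  "rows": "-0.0005 0 -0.003 0 255;-0.0005 0 -0.006 0 255;-0.0005 0 -0.008 0 255;-0.0005 0 -0.009 0 255;-0.0005 0 -0.009 0 255"
}}

```text
time: 18.25
tool_pos: [551.4, -107.6, 100.3]
ee_rot: [-0.056, 0.998, 0.0, -0.0]
force: [-0.3, -0.9, -0.3]
width: 0.114
```

Emit:
{"method": "jog_arm", "body": {
  "rows": "0 0 -0.001 0 255;0 0 -0.002 0 255;0 0 -0.003 0 255;0 0 -0.003 0 255;0 0 -0.003 0 255"
}}

```text
time: 18.67
tool_pos: [551.6, -107.6, 97.6]
ee_rot: [-0.056, 0.998, -0.0, -0.0]
force: [-0.3, -1.0, 0.0]
width: 0.112
```

The tip is 1.5 mm below the face with no contact force, so it is in the mouth.

Emit:
{"method": "jog_arm", "body": {
  "rows": "0 0 -0.001 0 255;0 0 -0.002 0 255;0 0 -0.0025 0 255;0 0 -0.0025 0 255;0 0 -0.0025 0 255"
}}

```text
time: 19.08
tool_pos: [551.6, -107.6, 95.1]
ee_rot: [-0.056, 0.998, 0.0, -0.0]
force: [0.0, -0.9, 0.1]
width: 0.116
```

Run:
```python
from h import *
snap("scene","s20.png");snap("wrist","w20.png");s=status.state();print(s['tool_pos'],s['force'],s['torque'])
q=cv2.imread("pics/s20.png");w=cv2.imread("pics/w20.png")
cv2.imwrite("pics/c20.png",np.hstack([cv2.resize(q[150:250,220:330],(440,400),interpolation=2),cv2.resize(w[190:290,275:365],(360,400),interpolation=2)]))
```

```text
[ 551.65830723 -107.61260627   95.1946457 ] [ 0.62261162  0.16349041 -0.89220544] [ 0.03813887  0.02991813 -0.00930416]
```

View pics/c20.png

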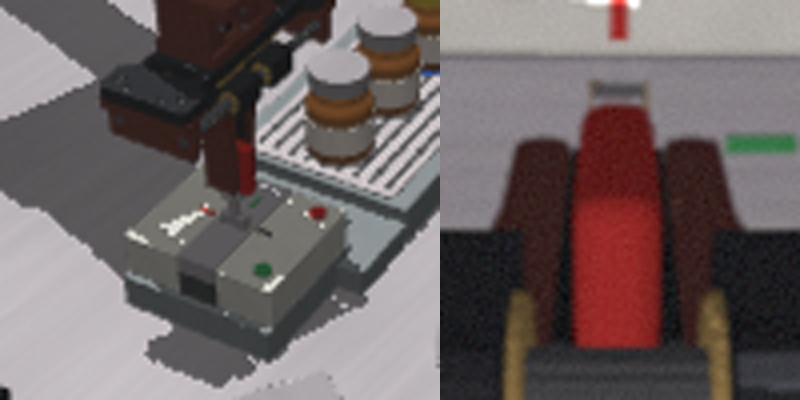

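The bit enters the slot cleanly at about 4 mm depth. Now small alternating twists while easing down.

Emit:
{"method": "jog_arm", "body": {
  "rows": "0 0 -0.0006 5.7 255;0 0 -0.0012 0 255;0 0 -0.0018 -5.7 255;0 0 -0.0024 0 255;0 0 -0.0024 0 255"
}}

```text
time: 19.6
tool_pos: [552.3, -108.2, 93.3]
ee_rot: [-0.057, 0.998, -0.001, 0.001]
force: [-0.9, -3.9, 2.5]
width: 0.111
```

Emit:
{"method": "jog_arm", "body": {
  "rows": "0 0 -0.0006 5.7 255;0 0 -0.0012 0 255;0 0 -0.0018 -5.7 255;0 0 -0.0024 0 255;0 0 -0.0024 5.7 255"
}}

```text
time: 20.02
tool_pos: [552.7, -107.8, 91.3]
ee_rot: [-0.106, 0.994, -0.0, 0.001]
force: [1.2, 2.1, 4.0]
width: 0.109
```

Emit:
{"method": "jog_arm", "body": {
  "rows": "0 0 -0.0005 -5.7 255;0 0 -0.001 -11.4 255;0 0 -0.0015 -5.7 255;0 0 -0.002 0 255;0 0 -0.002 -5.7 255"
}}

```text
time: 20.43
tool_pos: [552.8, -107.4, 89.2]
ee_rot: [-0.059, 0.998, 0.0, 0.001]
force: [1.9, 2.0, 2.8]
width: 0.116
```

Emit:
{"method": "jog_arm", "body": {
  "rows": "0 0 -0.0005 -5.7 255;0 0 -0.001 0 255;0 0 -0.0015 5.7 255;0 0 -0.002 0 255;0 0 -0.002 0 255"
}}

```text
time: 20.85
tool_pos: [551.9, -107.2, 86.5]
ee_rot: [-0.053, 0.999, 0.0, 0.0]
force: [0.9, 0.7, -0.6]
width: 0.111
```

Depth is about 12.5 mm, past both pins, with forces under 5 N. I'll ease on through the barrel entry at 14 mm with tiny wiggles.

Emit:
{"method": "jog_arm", "body": {
  "rows": "0 0 -0.0008 3 255;0 0 -0.0016 0 255;0 0 -0.0024 -3 255;0 0 -0.003 0 255;0 0 -0.003 0 255"
}}

```text
time: 21.27
tool_pos: [551.3, -107.3, 83.2]
ee_rot: [-0.057, 0.998, 0.0, -0.0]
force: [0.7, 1.5, -0.1]
width: 0.112
```

Emit:
{"method": "jog_arm", "body": {
  "rows": "0 0 -0.001 3 255;0 0 -0.002 0 255;0 0 -0.003 -3 255;0 0 -0.004 0 255;0 0 -0.004 0 255"
}}

```text
time: 21.68
tool_pos: [551.3, -107.3, 79.0]
ee_rot: [-0.056, 0.998, 0.0, -0.0]
force: [-0.1, 1.4, -1.2]
width: 0.112
```

Emit:
{"method": "jog_arm", "body": {
  "rows": "0 0 -0.001 2 255;0 0 -0.002 0 255;0 0 -0.003 -2 255;0 0 -0.004 0 255;0 0 -0.004 0 255"
}}

```text
time: 22.1
tool_pos: [551.4, -107.7, 75.1]
ee_rot: [-0.056, 0.998, -0.0, -0.0]
force: [-0.4, 0.6, -0.3]
width: 0.111
```

Depth is about 24 mm with no resistance, leaving about 5 mm to home.

Emit:
{"method": "jog_arm", "body": {
  "rows": "0 0 -0.001 1 255;0 0 -0.002 0 255;0 0 -0.003 -1 255;0 0 -0.004 0 255;0 0 -0.004 0 255"
}}

```text
time: 22.52
tool_pos: [551.5, -107.6, 71.2]
ee_rot: [-0.056, 0.998, 0.0, -0.0]
force: [-0.9, 0.0, -0.7]
width: 0.111
```

Emit:
{"method": "jog_arm", "body": {
  "rows": "0 0 -0.0004 0 255;0 0 -0.0008 0 255;0 0 -0.001 0 255;0 0 -0.001 0 255"
}}

```text
time: 22.85
tool_pos: [551.6, -107.6, 70.3]
ee_rot: [-0.056, 0.998, 0.0, -0.0]
force: [0.8, -0.4, -1.1]
width: 0.112
```

Run:
```python
from h import *
snap("scene","s21.png");snap("wrist","w21.png");s=status.state();print(s['tool_pos'],s['force'],s['torque'],s['joint_positions'])
q=cv2.imread("pics/s21.png");w=cv2.imread("pics/w21.png")
cv2.imwrite("pics/c21.png",np.hstack([cv2.resize(q[150:250,220:330],(440,400),interpolation=2),cv2.resize(w[190:290,275:365],(360,400),interpolation=2)]))
```

```text
[ 551.69782888 -107.63471438   70.41080443] [ 0.09186527 -0.52297422 -0.64330881] [0.04573871 0.01971354 0.00990838] [-2.13853922e-01  5.51124282e-01  1.85691318e+00  1.29324407e-05
  7.33465090e-01 -1.89584119e+00]
```

View pics/c21.png

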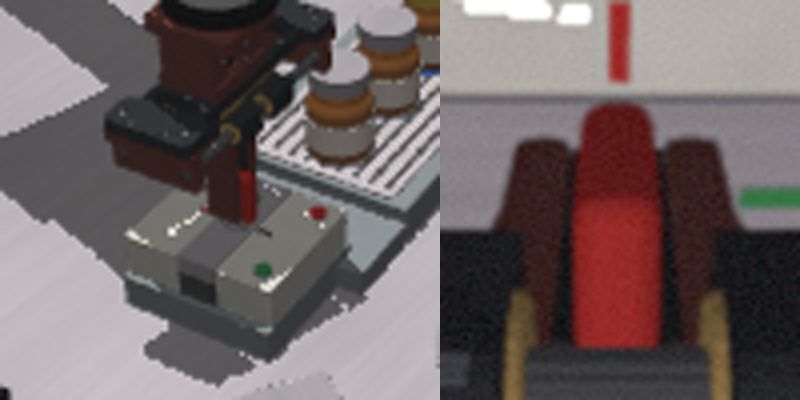

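The head hasn't moved in the fingers. I'll go down until the collar touches.

Emit:
{"method": "jog_arm", "body": {
  "rows": "0 0 -0.0003 0 255;0 0 -0.0006 0 255;0 0 -0.0006 0 255;0 0 -0.0006 0 255"
}}

```text
time: 23.28
tool_pos: [551.7, -107.6, 70.1]
ee_rot: [-0.056, 0.998, -0.0, 0.0]
force: [-2.8, 1.6, 4.9]
width: 0.116
```

Emit:
{"method": "jog_arm", "body": {
  "rows": "0 0 -0.0003 0 255;0 0 -0.0006 0 255;0 0 -0.0006 0 255;0 0 -0.0006 0 255"
}}

```text
time: 23.62
tool_pos: [551.8, -107.6, 70.0]
ee_rot: [-0.056, 0.998, -0.0, 0.0]
force: [-2.9, 0.4, 10.2]
width: 0.114
```

The collar is home (TCP z 70.0, 10 N contact, where I expected it). Now the clockwise turn, easing the push slightly and compensating the small grip offset.

Emit:
{"method": "jog_arm", "body": {
  "rows": "0 0 0.0002 -5 255;0 0 0.0003 -10 255;0 0 0.0003 -15 255;0.0001 0.0001 0.0003 -20 255;0.0001 0.0001 0.0003 -25 255"
}}

```text
time: 24.03
tool_pos: [552.2, -107.0, 70.1]
ee_rot: [0.164, 0.986, 0.0, 0.0]
force: [-0.8, 2.9, 7.0]
width: 0.11
```

Emit:
{"method": "jog_arm", "body": {
  "rows": "0 0 0 -6 255;0 0 0 -12 255;0.0001 0.0001 0 -18 255;0.0002 0.0001 0 -24 255;0.0002 0.0002 0 -30 255"
}}

```text
time: 24.45
tool_pos: [552.5, -106.6, 70.1]
ee_rot: [0.414, 0.91, 0.001, 0.0]
force: [-0.1, 4.7, 6.2]
width: 0.114
```

Run:
```python
from h import *
snap("scene","s22.png");snap("wrist","w22.png");s=status.state();print(s['tool_pos'],s['ee_rot'],s['force'],s['torque'],s['width'])
a,b=s['ee_rot'][:2];print("jaw",np.degrees(np.arctan2(b*b-a*a,2*a*b)))
q=cv2.imread("pics/s22.png");w=cv2.imread("pics/w22.png")
cv2.imwrite("pics/c22.png",np.hstack([cv2.resize(q[150:250,220:330],(440,400),interpolation=2),cv2.resize(w[190:290,275:365],(360,400),interpolation=2)]))
```

```text
[ 552.54767205 -106.64542837   70.07859658] [4.13413906e-01 9.10542950e-01 5.84920446e-04 3.68285658e-04] [-1.07530957  4.86549553  7.83093643] [0.90632638 0.08600898 0.03863802] 0.11082579521132126
jaw 41.161043074173655
```

View pics/c22.png

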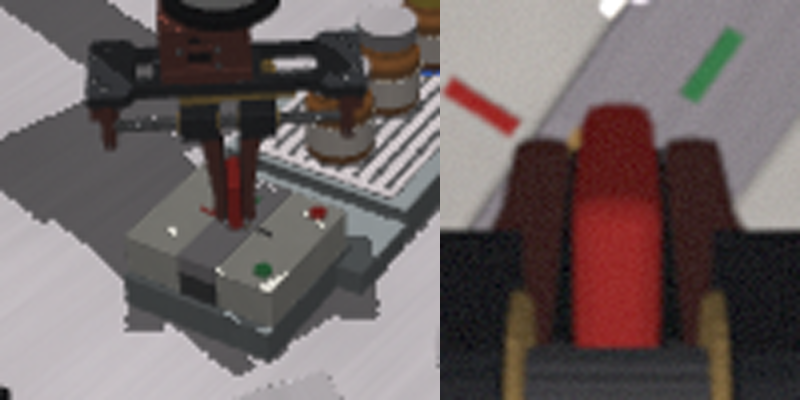

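Turned 55° and the key follows in the grip. Finishing the quarter turn.

Emit:
{"method": "jog_arm", "body": {
  "rows": "0 0 0 -6 255;0 0 0 -12 255;0 -0.0003 0 -18 255;0 -0.0005 0 -24 255;0 -0.0005 0 -30 255"
}}

```text
time: 24.97
tool_pos: [552.9, -106.7, 70.1]
ee_rot: [0.636, 0.772, 0.001, 0.0]
force: [0.9, 7.4, 5.0]
width: 0.112
```

Emit:
{"method": "jog_arm", "body": {
  "rows": "0 0 0 -3 255;0 0 0 -6 255;0 0 0 -6 255;0 0 0 -6 255;0 0 0 -6 255"
}}

```text
time: 25.38
tool_pos: [553.0, -106.7, 70.1]
ee_rot: [0.673, 0.739, 0.001, 0.0]
force: [0.7, 7.5, 4.9]
width: 0.109
```

Run:
```python
from h import *
snap("scene","s23.png");snap("wrist","w23.png");snap("top","t23.png");s=status.state();print(s['time'],s['tool_pos'],s['ee_rot'],s['force'],s['torque'],s['width'])
a,b=s['ee_rot'][:2];print("jaw",np.degrees(np.arctan2(b*b-a*a,2*a*b)))
q=cv2.imread("pics/s23.png");w=cv2.imread("pics/w23.png");t=cv2.imread("pics/t23.png")
cv2.imwrite("pics/c23.png",np.hstack([cv2.resize(q[90:250,220:370],(375,400),interpolation=2),cv2.resize(w[160:340,230:410],(400,400),interpolation=2)]))
cv2.imwrite("pics/c24.png",cv2.resize(t[80:280,130:490],(792,440),interpolation=2))
```

```text
25.5333 [ 552.99745133 -106.65262511   70.08905344] [6.73331881e-01 7.39339340e-01 1.19786541e-03 2.88786387e-04] [1.20627987 7.80961835 5.78894683] [ 1.51587929 -0.16718211  0.04540822] 0.11580613844998121
jaw 5.350431259022829
```

View pics/c23.png

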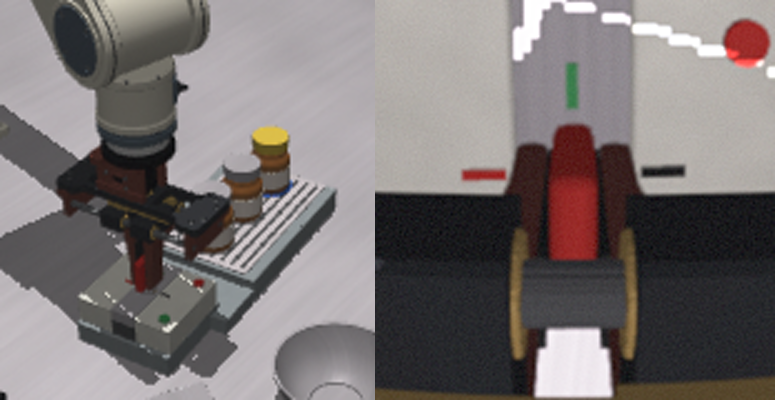

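View pics/c24.png

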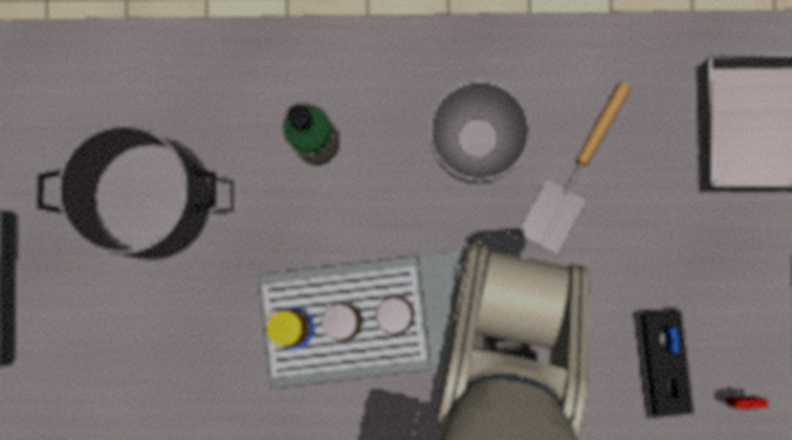

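The key has turned 91°, so it points at the green mark, and it is still square in the fingers. The jars, blue key and the rest are in place. Handing in.

Run:
```python
from rig import workorder,status
print(workorder.job_done()); s=status.state();print(s['time'],s['tool_pos'],s['force'],s['width'])
```

```text
the job is handed in; nothing more can be done
None
the job is handed in; nothing more can be done
```

I finished both parts and handed the job in at about 25.5 s of the 67 s allowed. No verdict was reported, so success rests on my own last checks.

**Jar:** The yellow-capped jar stands upright on the blue pad and is let go. My first placement was about 6–8 mm off, so I regrasped it and moved it by (-4, +6) mm. It now measures about 2 mm from the pad's centre in the top view. I didn't repeat the wrist-camera check after the correction.

**Key:**
- **Choice:** I took the key in the stand. The larger red-headed one standing loose beside it is not the right size.
- **Insertion:** It went past the pins with 0.1 rad wiggles, with readings up to about 5 N. The collar then met the face with about 10 N of push, which puts the tip about 29 mm down.
- **Turn:** I turned it 91° clockwise, so the barrel should be near 1.5 rad once the 0.1 rad of play is taken off. I couldn't read the barrel directly.
- **Hold:** It is still gripped, with the fingers about 10 mm apart. A sideways force of about 8 N and a push of about 6 N remain on the tool.

**Other things:** In the last top view the other jars, blue key, pot, bowl, oil and spatula look unmoved.

**Disagreements:**
- **Jar pickup:** the wrist and top cameras differed by 4–5 mm. The top view proved right and caused the first placement error.
- **Slot position:** the two cameras differed by about 2 mm. I used the wrist value, and the key entered cleanly.

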